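# Press the caps of refilled medicine bottles in a hand press

## Task

Seat every amber bottle from the blue tray upright and fully home in a nest of the hand press, feeling about for the nest until the bottle drops in. With all of them seated pull the red-handled lever all the way down to press the caps on, ease it slowly back up without letting it spring, then stand all the bottles upright in the compartments of the green tray. Leave everything else on the table alone.

Things in the scene. Friction and masses are not known exactly. Their poses are not given: they have to be found in the camera images.
- bottle0: round amber medicine bottle with a white snap cap and a white paper band; 36 mm diameter, 95 mm tall over the cap (cap 33 mm diameter, the top 17 mm), 0.07 to 0.14 kg; the edge of its foot is bevelled 3 mm. Origin: centre of the underside, z up along the bottle. Starts upright in the blue tray. Two or three of the three bottles are present (None if absent)
- bottle1: round amber medicine bottle with a white snap cap and a white paper band; 36 mm diameter, 95 mm tall over the cap (cap 33 mm diameter, the top 17 mm), 0.07 to 0.14 kg; the edge of its foot is bevelled 3 mm. Origin: centre of the underside, z up along the bottle. Starts upright in the blue tray. Two or three of the three bottles are present (None if absent)
- bottle2: round amber medicine bottle with a white snap cap and a white paper band; 36 mm diameter, 95 mm tall over the cap (cap 33 mm diameter, the top 17 mm), 0.07 to 0.14 kg; the edge of its foot is bevelled 3 mm. Origin: centre of the underside, z up along the bottle. Starts upright in the blue tray. Two or three of the three bottles are present (None if absent)
- press: fixed hand press. Origin: centre of the underside of its steel base, below the middle of the nest window; x points away from the robot at yaw 0, towards the lever's hinge, y along the row of nests. A grey frame 144 (x) by 266 (y) mm, top 38 mm above the table, surrounds a window 76 (x) by 232 (y) mm with a flat black nest plate in it. Two white posts 138 mm tall stand at x 90, y +-128 mm
- plate (a point): nominal middle nest: a point at the press's x = y = 0, on the black plate's top, 30 mm above the table. Three round blind nests 38 mm wide, 18 mm deep, nominally at y -62, 0, +62 mm; but the plate was set by feel and lies up to 8 mm off in x and in y (all nests alike, fixed during the job); black on black they are hard to see. A seated bottle's foot is 12 mm, its top 107 mm above the table
- hinge (a point): middle of the lever's hinge axis, which lies along the press's y: at the press's x 90 mm, 120 mm above the table. Two lever arms at y +-112 mm carry an aluminium cross bar 90 mm from the axis (it presses the caps) and the red handle 185 mm from it
- lever (a joint): press lever angle, rad: 0 = raised (10 degrees past upright, leaning away from the nests), 1.745 = fully down (level, pointing to the press's -x; the cross bar is then 1 mm above the caps of seated bottles; an unseated one blocks it). A spring lifts it: 4 to 7 N at the handle; let go, it springs up fast
- handle (a point): middle of the red handle, a round bar 20 mm in diameter, 210 mm clear between the arms, along the press's y, 185 mm from the hinge axis; 302 mm above the table with the lever raised, 120 mm when down. It can be gripped from above and turns in the grip as the lever swings
- intray: blue plastic bottle tray, open at the top, 160 mm long (its x) by 56 mm wide (its y), 42 mm tall, walls and floor 4 mm thick, 0.5 kg, loose on the table; two cross walls make three compartments 48 mm wide, centred at x -52, 0, +52 mm. Origin: centre of the underside. The bottles start upright in it, one to a compartment
- outtray: green plastic bottle tray, open at the top, 160 mm long (its x) by 56 mm wide (its y), 42 mm tall, walls and floor 4 mm thick, 0.5 kg, loose on the table; two cross walls make three compartments 48 mm wide, centred at x -52, 0, +52 mm. Origin: centre of the underside. Empty at first; the bottles end in it. The trays stand on either side of the press; which side varies
- carton_a: white medicine carton 60 x 110 x 45 mm, a bystander: leave it alone. Origin: centre of its underside
- carton_b: white and blue carton 50 x 90 x 70 mm, a bystander: leave it alone. Origin: centre of its underside
- pill_jar: white pill jar 60 mm diameter, 85 mm tall, a bystander: leave it alone. Origin: centre of its underside
- steel_bowl: steel bowl 120 mm diameter, 40 mm tall, a bystander: leave it alone. Origin: centre of its underside
- clear_bottle: clear bottle 60 mm diameter, 160 mm tall, a bystander: leave it alone. Origin: centre of its underside
- spatula: steel spatula 170 mm long, lying, a bystander: leave it alone. Origin: middle of its length, underside
- stapler: blue stapler 130 x 32 x 37 mm, a bystander: leave it alone. Origin: centre of its underside

How it is judged:
By the outcome, as a careful person would: the job done as asked, in the order asked, and still so for the second after the job is handed in, with the robot touching nothing.
Of bottle0, bottle1, bottle2 only 2 to 3 are there at a start; the rules pass over those that are not, and their reading is None.
At some moment in a run one of outtray, intray may be knocked a few centimetres aside while the robot is not near it.
It also fails if it takes over 210 s, if anything falls off the work surface, if the arm or the gripper's body presses on something with over 40 N, if the wrist force passes 120 N, or if a joint passes its speed limit or range.

## Robot

A 6-joint arm with a two-finger parallel gripper is mounted at the origin on the work surface. World frame = base frame: x ahead of the robot, y to its left, z up, the work surface at z = 0. Lengths are in mm, angles in degrees, forces in N, time in s.
With the tool pointing down it reaches from about 300 to 850 mm from the base axis. Payload 4.2 kg.
Tool frame: the origin (TCP) lies midway between the tips of the shut fingers; the grasp point (between the pads) lies 19 mm behind it; z points along the fingers, y is the direction in which the jaws open and shut (so a half turn about z gives the same grasp; the last joint's range is limited). The gripper opens to 91 mm and grips with 3 to 60 N. Pads are 32 mm wide; open, the fingers measure 118 mm over their backs; the gripper's body (76 mm by 178 mm) begins 60 mm behind the grasp point.
Start: joints at [-76.834, 18.312, 89.639, -0, 72.044, -1.146], TCP at [142.148, -557.169, 213.976] pointing down, gripper open.
Joint ranges: [-177.97, 177.97], [-48.28, 115.42], [12.27, 149.76], [-77.06, 257.06], [2.81, 150.46], [-146.56, 146.56]. Speed limits (degrees/s): [147.25, 147.25, 180, 180, 180, 180].

## Interface

Orientations are given as [roll, pitch, yaw] about the fixed x, y, z axes, in that order (R = Rz(yaw) Ry(pitch) Rx(roll)).
In Python, from workcell import env gives the robot as it stands.
- The arm moves only by the shell command python3 -m jog 'ROWS' [FORCE]. ROWS is JSON, a list of rows, each an object of numbers: "dx", "dy", "dz": the shift along the world's x, y, z in m; "wx", "wy", "wz": the turn, a rotation vector about the world's x, y, z in rad; "grip": the gripper's target within -1 to 1 (shut at 1, half-way at 0, fully open at -1). In form: [{"dx": .., "dy": .., "dz": .., "wx": .., "wy": .., "wz": .., "grip": ..}, ...]. A call has 1 to 10 rows; each row shifts and turns the commanded pose from where the row before left it; what a row does not reach is not made up. A row lasts 1/10 s, in which the tool goes at most 50 mm and 8.59 degrees, less where a joint would pass 70% of its speed; a pose out of reach is approached as far as the arm can. A call with a gripper value outside its range is refused whole. The fingers move at their own pace and stop on an object; FORCE is the grip in N (left out, the last holds). Time passes only in rows, so rows that do not move let the fingers close. It gives the time, the measured TCP pose, the force and the opening at its end, in the units of the state.
- env.state(): the state, without advancing time (a new reading comes with each control period).
- env.grab_frame(name): name is "side" or "top" or "wrist"; returns the picture (420x560x3 uint8, red, green, blue); there is no depth.
- env.get_calibration(name): a dict with "fx", "fy", "cx", "cy" (pixels), "R" (3x3) and "t" (3): a world point X has camera coordinates R X + t. Camera axes: x right, y down, z forward; pixel columns grow to the right and rows downward; lengths in mm; the calibration is good to about 2 mm. The wrist camera is an equidistant fisheye: a pixel r from the principal point sees the ray r / f radians off the axis. A picture is of the moment at which its call begins: read the wrist's pose just before it. get_calibration takes no time and is no camera call; for the wrist camera it gives the pose at the moment of the call.
- env.job_done(): hands the job in, once; it reports no verdict.
The state is a dict: "time_s": time; "qpos": joint angles; "qvel": joint speeds; "effort": joint torques, N m; "ee_pos": TCP position; "ee_rot": TCP orientation; "force": force on the tool from outside, world axes, zero at the start; "torque": the same for the moment, N m; "gripper_width": finger opening in mm.
Only numpy, scipy, OpenCV 4.12 (cv2) and the standard library are available. Lean on these libraries where they do the work, as an engineer would, in place of code of your own. Each camera call takes 0.05 s, during which the arm holds its last target. There are 200 camera calls.

## Working session

There is one attempt and no reset: what is moved stays moved. The work goes in short steps, Python scripts to look and compute and a shell command to move; the robot and the scene stay as the last step left them, time stands still between calls to the robot, and variables do not carry over. Pictures are saved under pics/ and viewed, about 12 in all and at most 16, crops included, and the job is handed in when it is done.

```bash
ls; mkdir -p pics; python3 - <<'E'
from workcell import env
import cv2, json
print(env.state())
for n in ("top","side"):
    f=env.grab_frame(n); cv2.imwrite(f"pics/{n}0.png",f[:,:,::-1]); 
    c=env.get_calibration(n); print(n,c)
E
```

```text
pics
{'time_s': 0.0, 'qpos': array([-7.68331570e+01,  1.83527775e+01,  8.97061652e+01, -2.14656645e-03,
        7.20443756e+01, -1.14851599e+00]), 'qvel': array([ 0.06902692, -0.01912345, -0.08637621, -0.0217042 ,  0.04645483,
        0.02270739]), 'effort': array([-1.29745280e-03, -4.12461984e+01, -2.31970811e+01,  7.26407859e-02,
        4.54454182e-02, -1.27545050e-04]), 'ee_pos': array([ 142.0223054 , -556.66211022,  213.11052927]), 'ee_rot': array([-1.79896662e+02, -3.05029613e-05,  1.43160226e+01]), 'force': array([ 1.19385165, -0.44127702,  0.11748547]), 'torque': array([-0.01295367,  0.00441841,  0.05802717]), 'gripper_width': 91.17971282190253}
top {'fx': 456.64792399855827, 'fy': 456.64792399855827, 'cx': 273.3909365968707, 'cy': 212.4899788044102, 'R': array([[ 0.02811363, -0.99960116,  0.00267323],
       [-0.98396814, -0.02814493, -0.17610954],
       [ 0.17611454,  0.0023207 , -0.98436695]]), 't': array([ -11.93000243,  556.97767618, 1687.07093275])}
side {'fx': 397.2829003940136, 'fy': 397.2829003940136, 'cx': 281.2712784876548, 'cy': 201.73431177019427, 'R': array([[ 0.99755668, -0.06933491, -0.00856338],
       [-0.05252669, -0.66355702, -0.74627945],
       [ 0.04606093,  0.74490586, -0.66557768]]), 't': array([-564.50180495,  182.0463593 , 1203.41464611])}
```

View pics/top0.png

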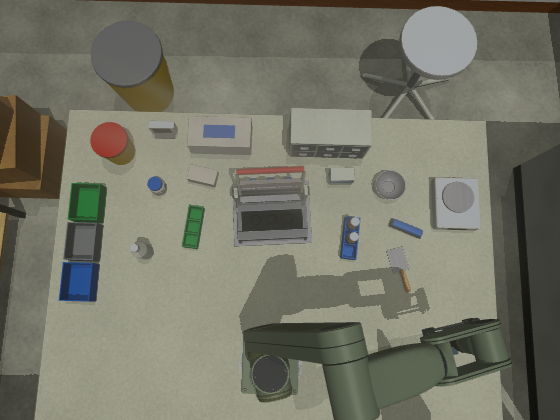

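View pics/side0.png

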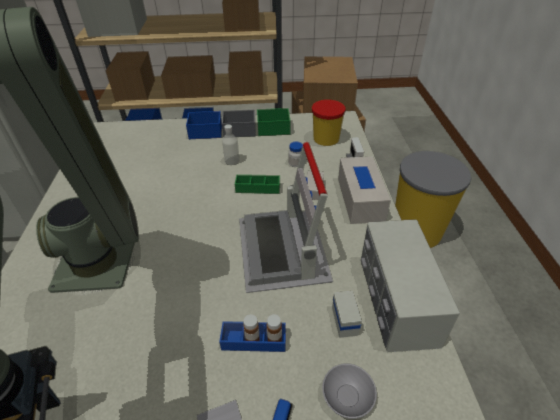

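```bash
cat > h.py <<'E'
import numpy as np, cv2
from workcell import env
def ray(c,px,fish):
    u=np.array([(px[0]-c["cx"])/c["fx"],(px[1]-c["cy"])/c["fy"]]);
    if fish:
        r=np.hypot(*u); d=np.array([*(u/max(r,1e-9)*np.sin(r)),np.cos(r)])
    else: d=np.array([*u,1.])
    R=np.array(c["R"]);t=np.array(c["t"])
    return -R.T@t, R.T@d
def pt(c,px,z,fish=False):
    o,d=ray(c,px,fish); return (o+d*(z-o[2])/d[2])
def proj(c,X,fish=False):
    p=np.array(c["R"])@np.array(X,float)+c["t"]
    if fish:
        r=np.hypot(p[0],p[1]);a=np.arctan2(r,p[2]); q=p[:2]/max(r,1e-9)*a
    else: q=p[:2]/p[2]
    return np.array([q[0]*c["fx"]+c["cx"],q[1]*c["fy"]+c["cy"]])
def hsv(f): return cv2.cvtColor(f,cv2.COLOR_RGB2HSV)
def blobs(m,amin=20):
    cs,_=cv2.findContours(m.astype(np.uint8),cv2.RETR_EXTERNAL,cv2.CHAIN_APPROX_NONE)
    return sorted([c for c in cs if cv2.contourArea(c)>amin],key=cv2.contourArea,reverse=True)
def hue(h,lo,hi,s=120,v=40): return cv2.inRange(h,(lo,s,v),(hi,255,255))
E
python3 - <<'E'
from h import *
f=cv2.imread("pics/top0.png")[:,:,::-1].copy(); c=env.get_calibration("top"); h=hsv(f)
for nm,lo,hi in(("blue",105,128),("green",50,80)):
    for b in blobs(hue(h,lo,hi)):
        r=cv2.minAreaRect(b); P=[pt(c,p,42)[:2].round() for p in cv2.boxPoints(r)]
        print(nm,np.round(r[0]),np.round(r[1]),pt(c,r[0],42).round(),P)
for nm,p,z in(("cap",(354.5,221.5),99),("cap",(353.5,237.5),99),("winmid",(272,220),30),("red",(270,171),302),("handleL",(237,172),302),("handleR",(303,168),302)): print(nm,pt(c,p,z).round())
cv2.imwrite("pics/top0c.png",cv2.resize(f[150:270,175:375],None,fx=4,fy=4,interpolation=cv2.INTER_CUBIC)[:,:,::-1])
E
```

```text
blue [ 76. 281.] [38. 35.] [279. 728.  42.] [array([347., 801.]), array([351., 670.]), array([212., 656.]), array([208., 785.])]
blue [349. 245.] [14. 26.] [ 441. -285.   42.] [array([ 394., -256.]), array([ 491., -263.]), array([ 489., -315.]), array([ 392., -307.])]
blue [154. 183.] [12. 12.] [661. 468.  42.] [array([684., 493.]), array([685., 447.]), array([638., 443.]), array([636., 489.])]
green [ 84. 201.] [29. 37.] [581. 732.  42.] [array([512., 786.]), array([658., 788.]), array([651., 677.]), array([505., 676.])]
green [196. 214.] [11. 12.] [543. 301.  42.] [array([524., 324.]), array([569., 319.]), array([562., 277.]), array([518., 282.])]
green [191. 240.] [11.  9.] [446. 311.  42.] [array([432., 333.]), array([465., 329.]), array([460., 289.]), array([426., 293.])]
green [193. 227.] [11.  9.] [495. 306.  42.] [array([481., 328.]), array([515., 325.]), array([510., 284.]), array([475., 287.])]
cap [ 523. -296.   99.]
cap [ 464. -292.   99.]
winmid [531.   8.  30.]
red [650.  18. 302.]
handleL [644. 127. 302.]
handleR [664. -90. 302.]
```

View pics/top0c.png

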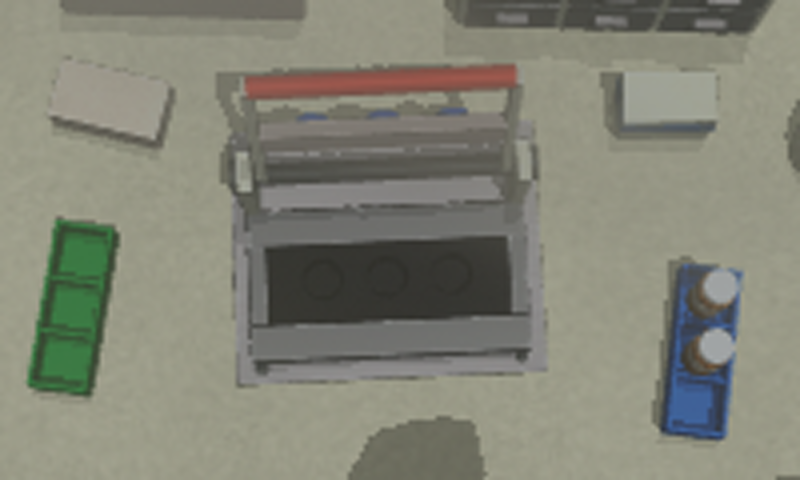

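Top view: the green tray is left of the press (192,227) and the blue tray right (350,237), with two bottles (caps at (354,222) and (353,238)). The nests are faintly visible in the window near (255,220), (271,219) and (288,218), and the press yaw is about 5°.

```bash
python3 -m jog '[{"dz":0.04},{"dz":0.04},{"dz":0.04,"wz":-0.08},{"dx":0.035,"dy":0.027,"wz":-0.08},{"dx":0.035,"dy":0.027},{"dx":0.035,"dy":0.027},{"dx":0.035,"dy":0.027},{"dx":0.035,"dy":0.027},{"dx":0.035,"dy":0.027},{"dx":0.035,"dy":0.027}]'; python3 -m jog '[{"dx":0.035,"dy":0.027},{"dx":0.035,"dy":0.027},{"dx":0.018,"dy":0.027},{},{}]'
python3 - <<'E'
from h import *
import pickle
s=env.state(); print(s["ee_pos"],s["ee_rot"],s["force"])
c=env.get_calibration("wrist"); f=env.grab_frame("wrist"); print(c)
pickle.dump((c,f),open("w1.pkl","wb")); cv2.imwrite("pics/w1.png",f[:,:,::-1])
E
```

```text
[ 142.05299908 -556.71828131  213.21704343] [-1.79910232e+02 -1.62321482e-03  1.43159957e+01] [0.14300571 0.53719961 0.46992744]
{'fx': 325.19226210127806, 'fy': 325.19226210127806, 'cx': 281.2444028213953, 'cy': 203.59571789367155, 'R': array([[ 0.24773922, -0.96882436, -0.00215518],
       [-0.92804332, -0.23794851,  0.28655908],
       [-0.27813824, -0.06899183, -0.95806015]]), 't': array([-573.51079374,  -33.92554076,  392.19547868])}invalid input
invalid input
```

View pics/w1.png

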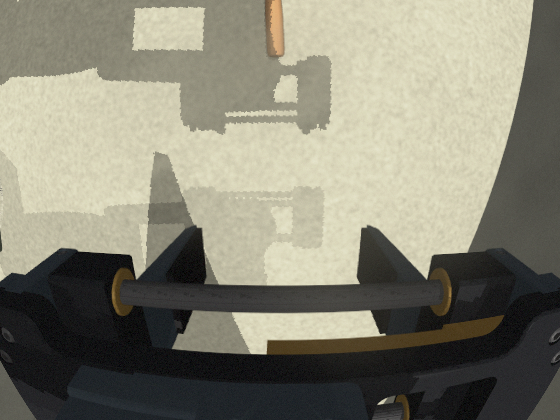

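The picture only shows the start area because both moves were refused as invalid. I'll give full rows.

```bash
python3 -m jog '[{"dx":0,"dy":0,"dz":0.04,"wx":0,"wy":0,"wz":0,"grip":-1},{"dx":0,"dy":0,"dz":0.04,"wx":0,"wy":0,"wz":0,"grip":-1},{"dx":0,"dy":0,"dz":0.04,"wx":0,"wy":0,"wz":-0.08,"grip":-1},{"dx":0.035,"dy":0.027,"dz":0,"wx":0,"wy":0,"wz":-0.08,"grip":-1},{"dx":0.035,"dy":0.027,"dz":0,"wx":0,"wy":0,"wz":0,"grip":-1}]' 20; python3 -m jog '[{"dx":0.035,"dy":0.027,"dz":0,"grip":-1},{"dx":0.035,"dy":0.027,"grip":-1}]'
```

```text
time_s: 0.65
ee_pos: [212.4, -503.4, 335.0]
ee_rot: [179.9, -0.1, 4.9]
force: [0.9, -1.1, -0.4]
gripper_width: 91.4invalid input
```

```bash
python3 -m jog '[{"dx":0.035,"dy":0.027,"dz":0,"wx":0,"wy":0,"wz":0,"grip":-1},{"dx":0.035,"dy":0.027,"dz":0,"wx":0,"wy":0,"wz":0,"grip":-1},{"dx":0.035,"dy":0.027,"dz":0,"wx":0,"wy":0,"wz":0,"grip":-1},{"dx":0.035,"dy":0.027,"dz":0,"wx":0,"wy":0,"wz":0,"grip":-1},{"dx":0.035,"dy":0.027,"dz":0,"wx":0,"wy":0,"wz":0,"grip":-1},{"dx":0.035,"dy":0.027,"dz":0,"wx":0,"wy":0,"wz":0,"grip":-1},{"dx":0.015,"dy":0.027,"dz":0,"wx":0,"wy":0,"wz":0,"grip":-1},{"dx":0,"dy":0.027,"dz":0,"wx":0,"wy":0,"wz":0,"grip":-1},{"dx":0,"dy":0,"dz":0,"wx":0,"wy":0,"wz":0,"grip":-1},{"dx":0,"dy":0,"dz":0,"wx":0,"wy":0,"wz":0,"grip":-1}]'
python3 - <<'E'
from h import *
import pickle
c=env.get_calibration("wrist"); f=env.grab_frame("wrist"); print(c["R"],c["t"])
pickle.dump((c,f),open("w2.pkl","wb")); cv2.imwrite("pics/w2.png",f[:,:,::-1])
E
```

```text
time_s: 1.65
ee_pos: [437.2, -287.1, 334.0]
ee_rot: [180.0, 0.0, 5.2]
force: [-0.0, -0.3, 0.1]
gripper_width: 91.1
[[ 9.12584088e-02 -9.95827236e-01  1.34985975e-04]
 [-9.53970548e-01 -8.73837403e-02  2.86887217e-01]
 [-2.85678308e-01 -2.63096435e-02 -9.57964356e-01]] [-325.41846737  323.8730403   624.06338041]
```

View pics/w2.png

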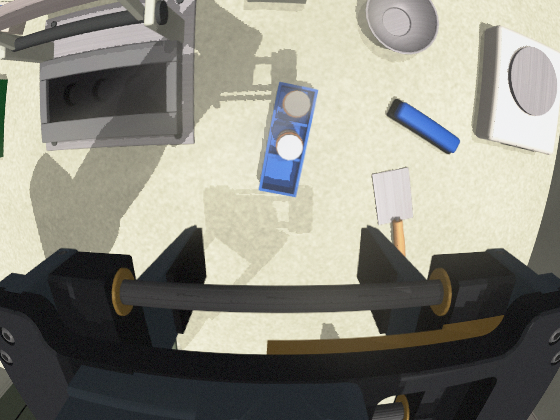

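Wrist view: tray rim corners are at (281,83), (318,90), (294,196) and (260,190); cap tops at (298,103) and (289,147).

```bash
python3 - <<'E'
from h import *
import pickle
c,f=pickle.load(open("w2.pkl","rb")); h=hsv(f)
for b in blobs(hue(h,105,128),300):
    r=cv2.minAreaRect(b); print("blue",np.round(r[0]),np.round(r[1]))
P=np.array([pt(c,p,42,True)[:2] for p in [(281,83),(318,90),(294,196),(260,190)]]);print(P.round(),P.mean(0))
e=(P[0]+P[1]-P[2]-P[3])/2;print(np.linalg.norm(e),np.degrees(np.arctan2(e[1],e[0])))
w=cv2.inRange(h,(0,0,120),(179,70,255)); w[:,:270]=0;w[:,310:]=0;w[:85]=0;w[165:]=0
for b in blobs(w,80): 
    r=cv2.fitEllipse(b); print(r, pt(c,r[0],99,True))
for p in[(298,103),(289,147)]:print(pt(c,p,99,True))
for p in[(75,91),(104,86)]:print("nest",pt(c,p,30,True))
E
```

```text
blue [285. 152.] [38. 85.]
blue [428. 127.] [70. 17.]
[[ 554. -276.]
 [ 549. -328.]
 [ 392. -310.]
 [ 397. -259.]] [ 473.03937254 -293.17263683]
157.97798058190227 -6.382472654579595
((289.237548828125, 115.51715850830078), (38.1601676940918, 80.60106658935547), 1.6292372941970825) [ 509.73347593 -289.95831824   99.        ]
((306.46624755859375, 157.64976501464844), (5.200287342071533, 41.74006271362305), 5.728522300720215) [ 458.99761739 -316.63741224   99.        ]
[ 526.36387794 -299.22472996   99.        ]
[ 470.35675851 -293.40648673   99.        ]
nest [537.50418809  64.4526095   30.        ]
nest [543.50416461   5.25583293  30.        ]
```

```bash
python3 -m jog '[{"dx":0.03,"dy":-0.004,"dz":-0.03,"wx":0,"wy":0,"wz":0,"grip":-1},{"dx":0.03,"dy":-0.004,"dz":-0.035,"wx":0,"wy":0,"wz":0,"grip":-1},{"dx":0.029,"dy":-0.004,"dz":-0.035,"wx":0,"wy":0,"wz":0,"grip":-1},{"dx":0,"dy":0,"dz":-0.04,"wx":0,"wy":0,"wz":0,"grip":-1},{"dx":0,"dy":0,"dz":-0.04,"wx":0,"wy":0,"wz":0,"grip":-1},{"dx":0,"dy":0,"dz":-0.03,"wx":0,"wy":0,"wz":0,"grip":-1},{"dx":0,"dy":0,"dz":-0.03,"wx":0,"wy":0,"wz":0,"grip":-1},{"dx":0,"dy":0,"dz":-0.03,"wx":0,"wy":0,"wz":0,"grip":-1},{"dx":0,"dy":0,"dz":-0.014,"wx":0,"wy":0,"wz":0,"grip":-1},{"dx":0,"dy":0,"dz":0,"wx":0,"wy":0,"wz":0,"grip":-1}]'
python3 -m jog '[{"dx":0,"dy":0,"dz":0,"wx":0,"wy":0,"wz":0,"grip":0.4},{"dx":0,"dy":0,"dz":0,"wx":0,"wy":0,"wz":0,"grip":0.6},{"dx":0,"dy":0,"dz":0,"wx":0,"wy":0,"wz":0,"grip":1},{"dx":0,"dy":0,"dz":0,"wx":0,"wy":0,"wz":0,"grip":1},{"dx":0,"dy":0,"dz":0,"wx":0,"wy":0,"wz":0,"grip":1},{"dx":0,"dy":0,"dz":0,"wx":0,"wy":0,"wz":0,"grip":1}]' 15
```

```text
time_s: 2.7
ee_pos: [524.6, -299.4, 47.8]
ee_rot: [-179.9, 0.2, 5.1]
force: [-0.4, 0.4, 0.7]
gripper_width: 91.3
time_s: 3.3
ee_pos: [526.3, -299.2, 50.3]
ee_rot: [180.0, -0.0, 5.2]
force: [-0.4, 0.2, 0.4]
gripper_width: 46.2
```

```bash
python3 -m jog '[{"dx":0,"dy":0,"dz":0,"wx":0,"wy":0,"wz":0,"grip":1},{"dx":0,"dy":0,"dz":0,"wx":0,"wy":0,"wz":0,"grip":1},{"dx":0,"dy":0,"dz":0,"wx":0,"wy":0,"wz":0,"grip":1},{"dx":0,"dy":0,"dz":0.01,"wx":0,"wy":0,"wz":0,"grip":1},{"dx":0,"dy":0,"dz":0.03,"wx":0,"wy":0,"wz":0,"grip":1},{"dx":0,"dy":0,"dz":0.04,"wx":0,"wy":0,"wz":0,"grip":1},{"dx":0,"dy":0,"dz":0.04,"wx":0,"wy":0,"wz":0,"grip":1},{"dx":0,"dy":0,"dz":0.04,"wx":0,"wy":0,"wz":0,"grip":1},{"dx":0,"dy":0,"dz":0.04,"wx":0,"wy":0,"wz":0,"grip":1}]'
python3 -m jog '[{"dx":-0.01,"dy":0.03,"dz":0.03,"wx":0,"wy":0,"wz":0,"grip":1},{"dx":-0.01,"dy":0.035,"dz":0.01,"wx":0,"wy":0,"wz":0,"grip":1},{"dx":-0.01,"dy":0.035,"dz":0,"wx":0,"wy":0,"wz":0,"grip":1},{"dx":-0.01,"dy":0.035,"dz":0,"wx":0,"wy":0,"wz":0,"grip":1},{"dx":-0.01,"dy":0.035,"dz":0,"wx":0,"wy":0,"wz":0,"grip":1},{"dx":-0.01,"dy":0.035,"dz":0,"wx":0,"wy":0,"wz":0,"grip":1},{"dx":-0.01,"dy":0.035,"dz":0,"wx":0,"wy":0,"wz":0,"grip":1},{"dx":-0.01,"dy":0.035,"dz":0,"wx":0,"wy":0,"wz":0,"grip":1},{"dx":-0.006,"dy":0.025,"dz":0,"wx":0,"wy":0,"wz":0,"grip":1},{"dx":0,"dy":0,"dz":0,"wx":0,"wy":0,"wz":0,"grip":1}]'
python3 -m jog '[{"dx":0,"dy":0,"dz":0,"wx":0,"wy":0,"wz":0,"grip":1},{"dx":0,"dy":0,"dz":0,"wx":0,"wy":0,"wz":0,"grip":1}]'
python3 - <<'E'
from h import *
import pickle
c=env.get_calibration("wrist"); f=env.grab_frame("wrist"); print(c["R"],c["t"])
pickle.dump((c,f),open("w3.pkl","wb"))
g=cv2.cvtColor(f,cv2.COLOR_RGB2LAB); g[:,:,0]=cv2.createCLAHE(4,(8,8)).apply(g[:,:,0]); g=cv2.cvtColor(g,cv2.COLOR_LAB2BGR)
cv2.imwrite("pics/w3.png",cv2.resize(g,None,fx=1.4,fy=1.4,interpolation=cv2.INTER_CUBIC))
E
```

```text
time_s: 4.2
ee_pos: [525.8, -299.0, 252.2]
ee_rot: [180.0, -0.0, 5.1]
force: [-0.0, -0.5, -1.5]
gripper_width: 35.8
time_s: 5.2
ee_pos: [439.0, 3.2, 290.7]
ee_rot: [-179.9, -0.0, 5.4]
force: [0.3, -0.2, -1.5]
gripper_width: 35.6
time_s: 5.4
ee_pos: [440.3, 0.1, 290.2]
ee_rot: [180.0, -0.0, 5.1]
force: [-0.4, -0.4, -0.9]
gripper_width: 35.6
[[ 8.95472211e-02 -9.95982572e-01  1.11502780e-04]
 [-9.54282288e-01 -8.57659581e-02  2.86338112e-01]
 [-2.85178206e-01 -2.57471874e-02 -9.58128631e-01]] [-38.96764376 364.88178671 590.43506543]
```

View pics/w3.png

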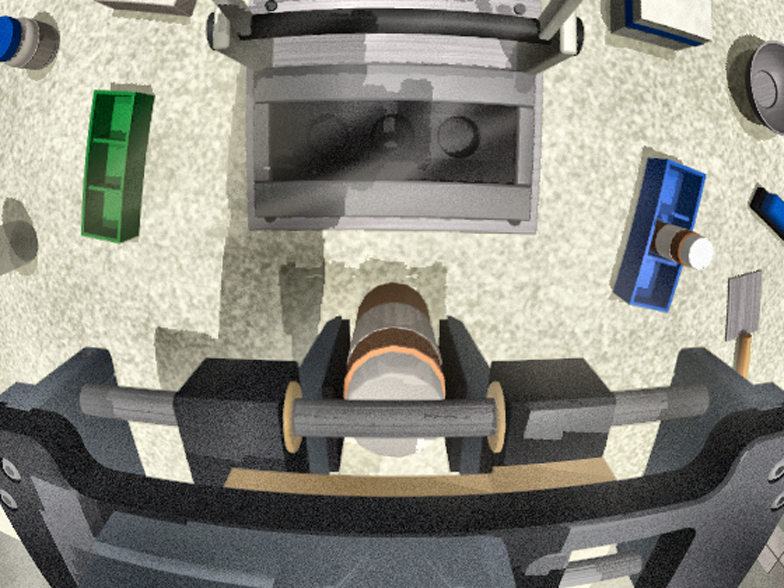

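Bottle 0 is held. The nests show faintly at about (326,132), (392,131) and (458,137) in this 1.4x view. I'll zoom in on the window.

```bash
python3 - <<'E'
from h import *
import pickle
c,f=pickle.load(open("w3.pkl","rb"))
x=f[45:170,170:392].astype(float)/255; g=(np.clip(x*1.3,0,1)**0.5*255).astype(np.uint8)
g=cv2.resize(g,None,fx=3.6,fy=3.6,interpolation=cv2.INTER_CUBIC)
cv2.imwrite("pics/w3c.png",g[:,:,::-1])
E
```

```text
(no output)
```

View pics/w3c.png

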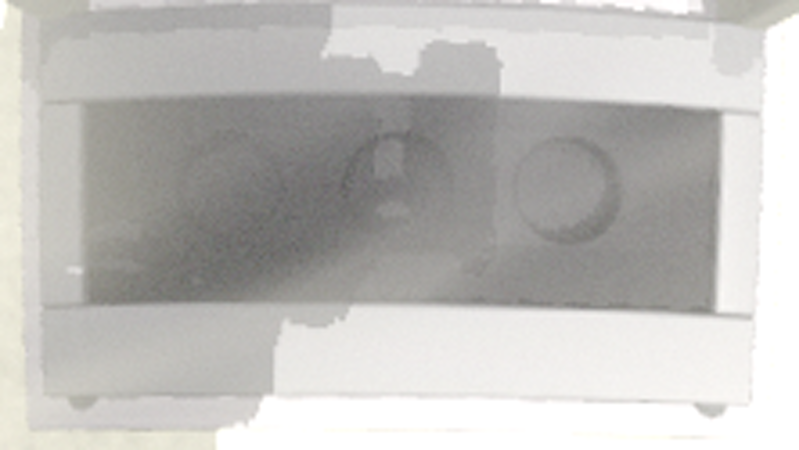

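The right nest's rim spans x 513–622, y 136–245, so its centre is at (568,190). The middle nest's is about (399,187), with the window corners visible.

```bash
python3 - <<'E'
from h import *
import pickle
c,f=pickle.load(open("w3.pkl","rb"))
P=lambda u,v,z:pt(c,(170+(u-1.3)/3.6,45+(v-1.3)/3.6),z,True)[:2]
for n,u,v in(("R",568,190.5),("Rl",513,190),("Rr",622,190),("Rt",568,136),("Rb",568,245),("M",399,187),("L",237,187)): print(n,P(u,v,30).round(1))
W=np.array([P(82,100,38),P(720,110,38),P(716,314,38),P(85,303,38)]);print(W.round(1),W.mean(0))
F=np.array([P(44,100,38),P(760,115,38),P(750,315,38),P(44,305,38)]);print("side frame",F.round(1))
for n in [0,2]: pass
y=W[0]+W[3]-W[1]-W[2];print("yaw",np.degrees(np.arctan2(-y[0],y[1])),np.linalg.norm(y)/2, np.linalg.norm(W[0]+W[1]-W[2]-W[3])/2)
d=P(399,187,30)-P(568,190.5,30);print(np.linalg.norm(d),np.degrees(np.arctan2(-d[0],d[1])))
s=env.state();print(s["ee_pos"],s["ee_rot"],s["force"])
E
```

```text
R [541.8 -51.2]
Rl [539.6 -31.2]
Rr [544.5 -71.1]
Rt [561.9 -49.3]
Rb [521.7 -53.3]
M [536.6  10.1]
L [532.2  69. ]
[[ 561.8  127.9]
 [ 578.7 -103. ]
 [ 503.2 -110. ]
 [ 486.6  121.6]] [532.5808203    9.11127386]
side frame [[ 561.6  142.5]
 [ 579.4 -118.4]
 [ 504.6 -123.1]
 [ 485.1  137.5]]
yaw 4.158859444229695 231.79791167251105 75.65177316683032
61.58581894903413 4.8049161574108705
[ 4.40372105e+02 -3.21110553e-02  2.90059458e+02] [ 1.79969498e+02 -3.69677763e-03  5.07621172e+00] [-0.02537972  0.6183649   0.0011716 ]
```

```bash
python3 -c "
from workcell import env; print(env.state()['qpos'].round(1))"
python3 -m jog '[{"dx":0,"dy":0,"dz":0,"wx":0,"wy":0,"wz":-0.14,"grip":1}]';python3 -c "
from workcell import env; print(env.state()['qpos'].round(1))"
```

```text
[-1.5  3.5 97.7 -0.  78.9 83.5]
time_s: 5.55
ee_pos: [440.4, -0.1, 289.9]
ee_rot: [180.0, 0.0, -3.2]
force: [-0.2, -0.7, -1.9]
gripper_width: 35.2
[-1.5  3.5 97.7 -0.  78.9 91.7]
```

```bash
python3 -m jog '[{"dx":0,"dy":0,"dz":0,"wx":0,"wy":0,"wz":0.145,"grip":1},{"dx":0,"dy":0,"dz":0,"wx":0,"wy":0,"wz":0.145,"grip":1},{"dx":0,"dy":0,"dz":0,"wx":0,"wy":0,"wz":0.145,"grip":1},{"dx":0,"dy":0,"dz":0,"wx":0,"wy":0,"wz":0.145,"grip":1},{"dx":0,"dy":0,"dz":0,"wx":0,"wy":0,"wz":0.145,"grip":1},{"dx":0,"dy":0,"dz":0,"wx":0,"wy":0,"wz":0.145,"grip":1},{"dx":0,"dy":0,"dz":0,"wx":0,"wy":0,"wz":0.145,"grip":1},{"dx":0,"dy":0,"dz":0,"wx":0,"wy":0,"wz":0.145,"grip":1},{"dx":0,"dy":0,"dz":0,"wx":0,"wy":0,"wz":0.145,"grip":1},{"dx":0,"dy":0,"dz":0,"wx":0,"wy":0,"wz":0.145,"grip":1}]'
python3 -m jog '[{"dx":0,"dy":0,"dz":0,"wx":0,"wy":0,"wz":0.145,"grip":1},{"dx":0,"dy":0,"dz":0,"wx":0,"wy":0,"wz":0.145,"grip":1},{"dx":0,"dy":0,"dz":0,"wx":0,"wy":0,"wz":0.145,"grip":1},{"dx":0,"dy":0,"dz":0,"wx":0,"wy":0,"wz":0.145,"grip":1},{"dx":0,"dy":0,"dz":0,"wx":0,"wy":0,"wz":0.145,"grip":1},{"dx":0,"dy":0,"dz":0,"wx":0,"wy":0,"wz":0.145,"grip":1},{"dx":0,"dy":0,"dz":0,"wx":0,"wy":0,"wz":0.145,"grip":1},{"dx":0,"dy":0,"dz":0,"wx":0,"wy":0,"wz":0.145,"grip":1},{"dx":0,"dy":0,"dz":0,"wx":0,"wy":0,"wz":0.145,"grip":1},{"dx":0,"dy":0,"dz":0,"wx":0,"wy":0,"wz":0.145,"grip":1}]'
python3 -m jog '[{"dx":0.02,"dy":-0.01,"dz":-0.03,"wx":0,"wy":0,"wz":0.145,"grip":1},{"dx":0.03,"dy":-0.016,"dz":-0.03,"wx":0,"wy":0,"wz":0.145,"grip":1},{"dx":0.03,"dy":-0.016,"dz":-0.03,"wx":0,"wy":0,"wz":0.08,"grip":1},{"dx":0.021,"dy":-0.0095,"dz":-0.04,"wx":0,"wy":0,"wz":0,"grip":1},{"dx":0,"dy":0,"dz":-0.04,"wx":0,"wy":0,"wz":0,"grip":1},{"dx":0,"dy":0,"dz":-0.02,"wx":0,"wy":0,"wz":0,"grip":1},{"dx":0,"dy":0,"dz":0,"wx":0,"wy":0,"wz":0,"grip":1},{"dx":0,"dy":0,"dz":0,"wx":0,"wy":0,"wz":0,"grip":1}]'
```

```text
time_s: 6.55
ee_pos: [440.4, -0.2, 289.9]
ee_rot: [-180.0, 0.0, 80.4]
force: [-0.6, 0.3, -0.3]
gripper_width: 35.7
time_s: 7.55
ee_pos: [440.4, -0.2, 289.9]
ee_rot: [-180.0, -0.0, 163.5]
force: [-0.4, -0.4, -0.7]
gripper_width: 35.6
time_s: 8.35
ee_pos: [541.8, -51.5, 100.3]
ee_rot: [-180.0, 0.0, -175.6]
force: [-0.5, -0.4, -0.7]
gripper_width: 35.6
```

```bash
python3 -m jog '[{"dx":0,"dy":0,"dz":-0.01,"wx":0,"wy":0,"wz":0,"grip":1},{"dx":0,"dy":0,"dz":-0.008,"wx":0,"wy":0,"wz":0,"grip":1},{"dx":0,"dy":0,"dz":-0.003,"wx":0,"wy":0,"wz":0,"grip":1},{"dx":0,"dy":0,"dz":-0.003,"wx":0,"wy":0,"wz":0,"grip":1},{"dx":0,"dy":0,"dz":-0.002,"wx":0,"wy":0,"wz":0,"grip":1},{"dx":0,"dy":0,"dz":0,"wx":0,"wy":0,"wz":0,"grip":1}]'
```

```text
time_s: 8.95
ee_pos: [541.6, -50.7, 74.2]
ee_rot: [-180.0, 0.1, -175.5]
force: [0.0, 0.5, -1.1]
gripper_width: 35.3
```

```bash
python3 -m jog '[{"dx":0,"dy":0,"dz":-0.002,"wx":0,"wy":0,"wz":0,"grip":1},{"dx":0,"dy":0,"dz":-0.001,"wx":0,"wy":0,"wz":0,"grip":1},{"dx":0,"dy":0,"dz":0,"wx":0,"wy":0,"wz":0,"grip":1}]'
```

```text
time_s: 9.25
ee_pos: [542.5, -50.8, 71.4]
ee_rot: [-180.0, 0.2, -175.5]
force: [2.1, -0.8, 0.2]
gripper_width: 35.7
```

```bash
python3 -m jog '[{"dx":0,"dy":0,"dz":-0.003,"wx":0,"wy":0,"wz":0,"grip":1},{"dx":0,"dy":0,"dz":-0.002,"wx":0,"wy":0,"wz":0,"grip":1},{"dx":0,"dy":0,"dz":0,"wx":0,"wy":0,"wz":0,"grip":1}]'
```

```text
time_s: 9.55
ee_pos: [542.0, -50.9, 66.0]
ee_rot: [-180.0, 0.1, -175.5]
force: [4.2, -1.0, 0.6]
gripper_width: 35.5
```

```bash
python3 -m jog '[{"dx":0.0007,"dy":0,"dz":-0.003,"wx":0,"wy":0,"wz":0,"grip":1},{"dx":0,"dy":0,"dz":-0.003,"wx":0,"wy":0,"wz":0,"grip":1},{"dx":0,"dy":0,"dz":0,"wx":0,"wy":0,"wz":0,"grip":1}]';  python3 -m jog '[{"dx":0,"dy":0,"dz":-0.002,"wx":0,"wy":0,"wz":0,"grip":1},{"dx":0,"dy":0,"dz":0,"wx":0,"wy":0,"wz":0,"grip":1}]'
```

```text
time_s: 9.85
ee_pos: [542.0, -50.8, 59.5]
ee_rot: [-180.0, 0.0, -175.5]
force: [3.0, -1.6, 0.0]
gripper_width: 35.1
time_s: 10.05
ee_pos: [542.1, -50.8, 58.1]
ee_rot: [-180.0, 0.0, -175.5]
force: [4.3, -1.7, 2.0]
gripper_width: 35.7
```

```bash
python3 -m jog '[{"dx":0,"dy":0,"dz":-0.002,"wx":0,"wy":0,"wz":0,"grip":1},{"dx":0,"dy":0,"dz":-0.001,"wx":0,"wy":0,"wz":0,"grip":1},{"dx":0,"dy":0,"dz":0,"wx":0,"wy":0,"wz":0,"grip":1}]';  python3 -m jog '[{"dx":0,"dy":0,"dz":0.001,"wx":0,"wy":0,"wz":0,"grip":0},{"dx":0,"dy":0,"dz":0,"wx":0,"wy":0,"wz":0,"grip":-0.5},{"dx":0,"dy":0,"dz":0,"wx":0,"wy":0,"wz":0,"grip":-0.5},{"dx":0,"dy":0,"dz":0,"wx":0,"wy":0,"wz":0,"grip":-0.5},{"dx":0,"dy":0,"dz":0.03,"wx":0,"wy":0,"wz":0,"grip":-0.5},{"dx":0,"dy":0,"dz":0.04,"wx":0,"wy":0,"wz":0,"grip":-0.5},{"dx":0,"dy":0,"dz":0.04,"wx":0,"wy":0,"wz":0,"grip":-0.5},{"dx":0,"dy":0,"dz":0.04,"wx":0,"wy":0,"wz":0,"grip":-0.5},{"dx":0,"dy":0,"dz":0.02,"wx":0,"wy":0,"wz":0,"grip":-0.5}]'
python3 - <<'E'
from h import *
c=env.get_calibration("top"); f=env.grab_frame("top"); cv2.imwrite("pics/top1.png",cv2.resize(f[150:270,175:375],None,fx=4,fy=4,interpolation=cv2.INTER_CUBIC)[:,:,::-1])
E
```

```text
time_s: 10.35
ee_pos: [543.2, -51.1, 57.6]
ee_rot: [-179.9, 0.2, -175.5]
force: [1.2, -1.2, 17.8]
gripper_width: 35.9
time_s: 11.25
ee_pos: [542.7, -50.7, 229.2]
ee_rot: [-180.0, 0.2, -175.5]
force: [0.2, -0.8, 0.1]
gripper_width: 68.3
```

```bash
python3 -m jog '[{"dx":-0.004,"dy":-0.03,"dz":0.02,"wx":0,"wy":0,"wz":0,"grip":-0.5},{"dx":-0.004,"dy":-0.035,"dz":0.02,"wx":0,"wy":0,"wz":0,"grip":-0.5},{"dx":-0.004,"dy":-0.035,"dz":0.02,"wx":0,"wy":0,"wz":0,"grip":-0.5},{"dx":-0.004,"dy":-0.035,"dz":0.01,"wx":0,"wy":0,"wz":0,"grip":-0.5},{"dx":-0.004,"dy":-0.035,"dz":0,"wx":0,"wy":0,"wz":0,"grip":-1},{"dx":-0.007,"dy":-0.035,"dz":0,"wx":0,"wy":0,"wz":0,"grip":-1},{"dx":-0.007,"dy":-0.035,"dz":0,"wx":0,"wy":0,"wz":0,"grip":-1},{"dx":0,"dy":0,"dz":0,"wx":0,"wy":0,"wz":0,"grip":-1},{"dx":0,"dy":0,"dz":0,"wx":0,"wy":0,"wz":0,"grip":-1}]'
python3 - <<'E'
from h import *
import pickle
c=env.get_calibration("wrist"); f=env.grab_frame("wrist")
pickle.dump((c,f),open("w4.pkl","wb")); cv2.imwrite("pics/w4.png",f[:,:,::-1])
E
```

```text
time_s: 12.2
ee_pos: [507.2, -290.7, 294.4]
ee_rot: [179.9, -0.1, -175.6]
force: [-0.0, -0.0, 0.8]
gripper_width: 91.5
```

View pics/w4.png

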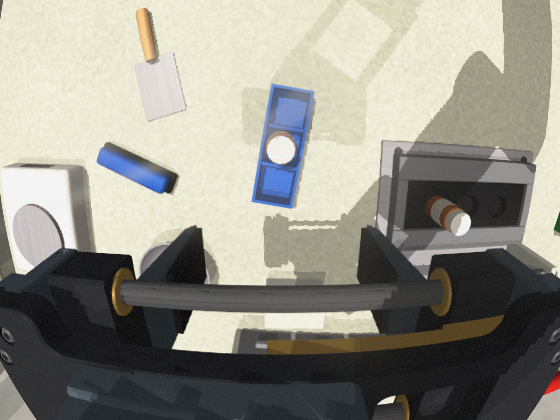

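The second bottle's cap is at (282,149), and the first stands upright in the right-hand nest.

```bash
python3 - <<'E'
from h import *
import pickle
c,f=pickle.load(open("w4.pkl","rb"))
P=np.array([pt(c,p,42,True)[:2] for p in [(271,85),(314,93),(293,207),(253,202)]]);print(P.round(),P.mean(0))
print(pt(c,(282,148.5),99,True),"seated",pt(c,(461,223),107,True),env.state()["ee_pos"])
E
```

```text
[[ 394. -311.]
 [ 400. -256.]
 [ 554. -270.]
 [ 551. -325.]] [ 474.63206531 -290.36819926]
[ 468.79264498 -291.79115214   99.        ] seated [539.76319702 -50.26870289 107.        ] [ 507.51976865 -290.04972478  294.8010288 ]
```

```bash
python3 -m jog '[{"dx":-0.02,"dy":-0.0025,"dz":-0.02,"wx":0,"wy":0,"wz":0,"grip":-1},{"dx":-0.0175,"dy":0,"dz":-0.035,"wx":0,"wy":0,"wz":0,"grip":-1},{"dx":0,"dy":0,"dz":-0.04,"wx":0,"wy":0,"wz":0,"grip":-1},{"dx":0,"dy":0,"dz":-0.04,"wx":0,"wy":0,"wz":0,"grip":-1},{"dx":0,"dy":0,"dz":-0.03,"wx":0,"wy":0,"wz":0,"grip":-1},{"dx":0,"dy":0,"dz":-0.03,"wx":0,"wy":0,"wz":0,"grip":-1},{"dx":0,"dy":0,"dz":-0.03,"wx":0,"wy":0,"wz":0,"grip":-1},{"dx":0,"dy":0,"dz":-0.02,"wx":0,"wy":0,"wz":0,"grip":-1},{"dx":0,"dy":0,"dz":0,"wx":0,"wy":0,"wz":0,"grip":-1},{"dx":0,"dy":0,"dz":0,"wx":0,"wy":0,"wz":0,"grip":0}]'
python3 -m jog '[{"dx":0,"dy":0,"dz":0,"wx":0,"wy":0,"wz":0,"grip":0.3},{"dx":0,"dy":0,"dz":0,"wx":0,"wy":0,"wz":0,"grip":0.6},{"dx":0,"dy":0,"dz":0,"wx":0,"wy":0,"wz":0,"grip":1},{"dx":0,"dy":0,"dz":0,"wx":0,"wy":0,"wz":0,"grip":1},{"dx":0,"dy":0,"dz":0,"wx":0,"wy":0,"wz":0,"grip":1},{"dx":0,"dy":0,"dz":0,"wx":0,"wy":0,"wz":0,"grip":1},{"dx":0,"dy":0,"dz":0,"wx":0,"wy":0,"wz":0,"grip":1},{"dx":0,"dy":0,"dz":0,"wx":0,"wy":0,"wz":0,"grip":1},{"dx":0,"dy":0,"dz":0,"wx":0,"wy":0,"wz":0,"grip":1}]' 15
```

```text
time_s: 13.25
ee_pos: [470.8, -292.3, 51.3]
ee_rot: [180.0, -0.0, -175.4]
force: [-1.0, -0.4, 0.0]
gripper_width: 85.9
time_s: 14.15
ee_pos: [470.4, -293.2, 51.0]
ee_rot: [180.0, 0.0, -175.5]
force: [-0.8, -0.2, 0.9]
gripper_width: 35.3
```

```bash
python3 -m jog '[{"dx":0,"dy":0,"dz":0.01,"wx":0,"wy":0,"wz":0,"grip":1},{"dx":0,"dy":0,"dz":0.03,"wx":0,"wy":0,"wz":0,"grip":1},{"dx":0,"dy":0,"dz":0.04,"wx":0,"wy":0,"wz":0,"grip":1},{"dx":0,"dy":0,"dz":0.04,"wx":0,"wy":0,"wz":0,"grip":1},{"dx":0,"dy":0.02,"dz":0.03,"wx":0,"wy":0,"wz":0,"grip":1},{"dx":0,"dy":0.035,"dz":0,"wx":0,"wy":0,"wz":0,"grip":1},{"dx":0,"dy":0.035,"dz":0,"wx":0,"wy":0,"wz":0,"grip":1},{"dx":0,"dy":0.035,"dz":0,"wx":0,"wy":0,"wz":0,"grip":1},{"dx":0.01,"dy":0.035,"dz":0,"wx":0,"wy":0,"wz":0,"grip":1},{"dx":0.01,"dy":0.035,"dz":0,"wx":0,"wy":0,"wz":0,"grip":1}]'
python3 -m jog '[{"dx":0.01,"dy":0.035,"dz":0,"wx":0,"wy":0,"wz":0,"grip":1},{"dx":0.01,"dy":0.035,"dz":0,"wx":0,"wy":0,"wz":0,"grip":1},{"dx":0.01,"dy":0.035,"dz":0,"wx":0,"wy":0,"wz":0,"grip":1},{"dx":0.01,"dy":0.035,"dz":0,"wx":0,"wy":0,"wz":0,"grip":1},{"dx":0.002,"dy":0.03,"dz":0,"wx":0,"wy":0,"wz":0,"grip":1},{"dx":0,"dy":0,"dz":-0.03,"wx":0,"wy":0,"wz":0,"grip":1},{"dx":0,"dy":0,"dz":-0.04,"wx":0,"wy":0,"wz":0,"grip":1},{"dx":0,"dy":0,"dz":-0.03,"wx":0,"wy":0,"wz":0,"grip":1},{"dx":0,"dy":0,"dz":0,"wx":0,"wy":0,"wz":0,"grip":1},{"dx":0,"dy":0,"dz":0,"wx":0,"wy":0,"wz":0,"grip":1}]'
```

```text
time_s: 15.15
ee_pos: [490.0, -96.8, 201.6]
ee_rot: [-180.0, 0.0, -175.5]
force: [0.2, -0.2, -1.1]
gripper_width: 35.8
time_s: 16.15
ee_pos: [532.7, 71.9, 101.7]
ee_rot: [180.0, 0.0, -175.5]
force: [0.4, 0.2, -1.1]
gripper_width: 35.4
```

```bash
python3 -m jog '[{"dx":0,"dy":0.0005,"dz":-0.01,"wx":0,"wy":0,"wz":0,"grip":1},{"dx":0,"dy":0,"dz":-0.01,"wx":0,"wy":0,"wz":0,"grip":1},{"dx":0,"dy":0,"dz":-0.003,"wx":0,"wy":0,"wz":0,"grip":1},{"dx":0,"dy":0,"dz":-0.003,"wx":0,"wy":0,"wz":0,"grip":1},{"dx":0,"dy":0,"dz":-0.002,"wx":0,"wy":0,"wz":0,"grip":1},{"dx":0,"dy":0,"dz":0,"wx":0,"wy":0,"wz":0,"grip":1}]'; python3 -m jog '[{"dx":0,"dy":0,"dz":-0.002,"wx":0,"wy":0,"wz":0,"grip":1},{"dx":0,"dy":0,"dz":0,"wx":0,"wy":0,"wz":0,"grip":1}]'
```

```text
time_s: 16.75
ee_pos: [532.3, 72.3, 72.9]
ee_rot: [180.0, -0.0, -175.5]
force: [-1.2, 0.1, -1.1]
gripper_width: 35.4
time_s: 16.95
ee_pos: [532.3, 72.3, 70.9]
ee_rot: [180.0, -0.0, -175.5]
force: [-0.2, -0.2, -0.6]
gripper_width: 35.6
```

Entered with no contact force. Continuing down.

```bash
python3 -m jog '[{"dx":0,"dy":0,"dz":-0.003,"wx":0,"wy":0,"wz":0,"grip":1},{"dx":0,"dy":0,"dz":-0.003,"wx":0,"wy":0,"wz":0,"grip":1},{"dx":0,"dy":0,"dz":-0.003,"wx":0,"wy":0,"wz":0,"grip":1},{"dx":0,"dy":0,"dz":0,"wx":0,"wy":0,"wz":0,"grip":1}]'; python3 -m jog '[{"dx":0,"dy":0,"dz":-0.002,"wx":0,"wy":0,"wz":0,"grip":1},{"dx":0,"dy":0,"dz":-0.002,"wx":0,"wy":0,"wz":0,"grip":1},{"dx":0,"dy":0,"dz":0,"wx":0,"wy":0,"wz":0,"grip":1}]'
```

```text
time_s: 17.35
ee_pos: [532.0, 72.3, 61.4]
ee_rot: [180.0, -0.1, -175.5]
force: [-0.1, -0.3, -1.4]
gripper_width: 35.2
time_s: 17.65
ee_pos: [532.7, 72.1, 58.8]
ee_rot: [-180.0, 0.1, -175.5]
force: [-1.3, -1.1, 5.3]
gripper_width: 35.7
```

```bash
python3 -m jog '[{"dx":0,"dy":0,"dz":-0.002,"wx":0,"wy":0,"wz":0,"grip":1},{"dx":0,"dy":0,"dz":0,"wx":0,"wy":0,"wz":0,"grip":1}]'; python3 -m jog '[{"dx":0,"dy":0,"dz":0.002,"wx":0,"wy":0,"wz":0,"grip":0},{"dx":0,"dy":0,"dz":0,"wx":0,"wy":0,"wz":0,"grip":-0.5},{"dx":0,"dy":0,"dz":0,"wx":0,"wy":0,"wz":0,"grip":-0.5},{"dx":0,"dy":0,"dz":0,"wx":0,"wy":0,"wz":0,"grip":-0.5},{"dx":0,"dy":0,"dz":0.03,"wx":0,"wy":0,"wz":0,"grip":-0.5},{"dx":0,"dy":0,"dz":0.04,"wx":0,"wy":0,"wz":0,"grip":-0.5},{"dx":0,"dy":0,"dz":0.04,"wx":0,"wy":0,"wz":0,"grip":-0.5},{"dx":0,"dy":0,"dz":0.04,"wx":0,"wy":0,"wz":0,"grip":-0.5},{"dx":0,"dy":0,"dz":0.04,"wx":0,"wy":0,"wz":0,"grip":-0.5},{"dx":0,"dy":0,"dz":0.04,"wx":0,"wy":0,"wz":0,"grip":-0.5}]'; python3 -m jog '[{"dx":0,"dy":0,"dz":0.04,"wx":0,"wy":0,"wz":0,"grip":-0.5},{"dx":0,"dy":0,"dz":0.012,"wx":0,"wy":0,"wz":-0.14,"grip":-0.5},{"dx":0,"dy":0,"dz":0,"wx":0,"wy":0,"wz":-0.143,"grip":-0.5},{"dx":0,"dy":0,"dz":0,"wx":0,"wy":0,"wz":-0.143,"grip":-0.5},{"dx":0,"dy":0,"dz":0,"wx":0,"wy":0,"wz":-0.143,"grip":-0.5},{"dx":0.012,"dy":-0.009,"dz":0,"wx":0,"wy":0,"wz":-0.143,"grip":-0.5},{"dx":0.012,"dy":-0.009,"dz":0,"wx":0,"wy":0,"wz":-0.143,"grip":-0.5},{"dx":0.012,"dy":-0.009,"dz":0,"wx":0,"wy":0,"wz":-0.143,"grip":-0.5},{"dx":0,"dy":0,"dz":0,"wx":0,"wy":0,"wz":0,"grip":-0.5}]'
python3 - <<'E'
from h import *
f=env.grab_frame("side"); c=env.get_calibration("side"); h=hsv(f)
m=hue(h,0,6,150)|hue(h,174,179,150); m[:,:270]=0;m[:140]=0;m[260:]=0
b=blobs(m)[0];r=cv2.minAreaRect(b);print(r)
cv2.imwrite("pics/s1.png",cv2.resize(f[120:360,180:400],None,fx=2.5,fy=2.5)[:,:,::-1])
E
```

```text
time_s: 17.85
ee_pos: [533.4, 72.0, 58.5]
ee_rot: [-180.0, 0.2, -175.5]
force: [-3.9, -2.4, 15.1]
gripper_width: 35.9
time_s: 18.85
ee_pos: [532.0, 72.3, 289.4]
ee_rot: [180.0, -0.0, -175.5]
force: [-0.4, 1.0, 0.3]
gripper_width: 68.2
time_s: 19.75
ee_pos: [569.3, 44.5, 338.9]
ee_rot: [-179.9, -0.0, 127.2]
force: [0.3, 0.1, -0.1]
gripper_width: 68.3
((314.10003662109375, 167.79998779296875), (52.810035705566406, 6.640782833099365), 71.56504821777344)
```

View pics/s1.png

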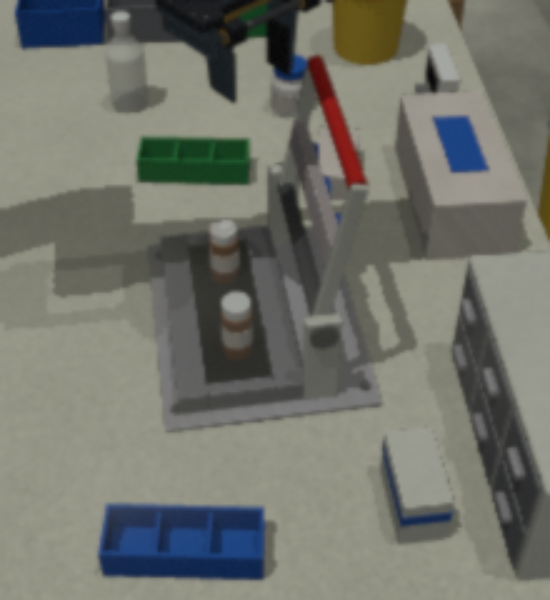

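Both bottles stand upright in the outer nests. The handle's middle is at about (314.3,168.2) in the full side picture.

```bash
python3 - <<'E'
from h import *
ct,cs=env.get_calibration("top"),env.get_calibration("side")
print(proj(cs,(654.2,18.5,302)),proj(ct,(654.2,18.5,302)))
A=[];b=[]
for c,p in((ct,(270.5,171)),(cs,(314.3,168.2))):
    o,d=ray(c,p,False);d/=np.linalg.norm(d);M=np.eye(3)-np.outer(d,d);A.append(M);b.append(M@o)
print(np.linalg.lstsq(np.vstack(A),np.hstack(b),rcond=None)[0])
f=cv2.imread("pics/top0.png")[:,:,::-1].copy();h=hsv(f);m=hue(h,0,8,120)|hue(h,174,179,120);m[:160]=0;m[185:]=0;print(cv2.minAreaRect(blobs(m)[0]))
# path
yaw=np.radians(4.4);e=np.array([np.cos(yaw),np.sin(yaw)])
for a in np.linspace(0,1.745,19):
    t=np.radians(10)-a; x=90+185*np.sin(t); z=120+185*np.cos(t); print(np.round(a,3),(np.array([532.6,9.1])+x*e).round(1),round(z-19,1))
E
```

```text
[313.25325729 167.57370269] [269.98564707 169.8789772 ]
[653.98530066  16.83883482 300.1654054 ]
((269.52349853515625, 169.94613647460938), (2.9958534240722656, 65.1729507446289), 86.98721313476562)
0.0 [654.4  18.5] 283.2
0.097 [636.6  17.1] 285.4
0.194 [618.8  15.7] 286.0
0.291 [600.9  14.4] 284.8
0.388 [583.3  13. ] 281.8
0.485 [566.   11.7] 277.2
0.582 [549.3  10.4] 270.9
0.679 [533.2   9.1] 263.0
0.776 [518.   8.] 253.6
0.872 [503.8   6.9] 242.7
0.969 [490.7   5.9] 230.6
1.066 [478.8   5. ] 217.2
1.163 [468.2   4.1] 202.7
1.26 [459.2   3.4] 187.3
1.357 [451.6   2.9] 171.0
1.454 [445.6   2.4] 154.1
1.551 [441.3   2.1] 136.7
1.648 [438.8   1.9] 119.0
1.745 [437.9   1.8] 101.1
```

```bash
python3 -m jog '[{"dx":0.021,"dy":-0.0065,"dz":0.01,"wx":0,"wy":0,"wz":-0.143,"grip":-0.5},{"dx":0.021,"dy":-0.0065,"dz":0,"wx":0,"wy":0,"wz":-0.143,"grip":-0.5},{"dx":0.021,"dy":-0.0065,"dz":0,"wx":0,"wy":0,"wz":-0.143,"grip":-0.5},{"dx":0.022,"dy":-0.0065,"dz":0,"wx":0,"wy":0,"wz":-0.143,"grip":-0.5},{"dx":0,"dy":0,"dz":0,"wx":0,"wy":0,"wz":0,"grip":-0.5},{"dx":0,"dy":0,"dz":0,"wx":0,"wy":0,"wz":0,"grip":-0.5}]'
```

```text
time_s: 20.4
ee_pos: [652.7, 19.8, 349.5]
ee_rot: [-179.9, -0.0, 94.8]
force: [0.2, 0.3, 0.7]
gripper_width: 68.5
```

```bash
python3 -m jog '[{"dx":0.0015,"dy":-0.001,"dz":-0.02,"wx":0,"wy":0,"wz":0,"grip":-0.5},{"dx":0,"dy":0,"dz":-0.02,"wx":0,"wy":0,"wz":0,"grip":-0.5},{"dx":0,"dy":0,"dz":-0.015,"wx":0,"wy":0,"wz":0,"grip":-0.5},{"dx":0,"dy":0,"dz":-0.0115,"wx":0,"wy":0,"wz":0,"grip":-0.5},{"dx":0,"dy":0,"dz":0,"wx":0,"wy":0,"wz":0,"grip":-0.5},{"dx":0,"dy":0,"dz":0,"wx":0,"wy":0,"wz":0,"grip":0},{"dx":0,"dy":0,"dz":0,"wx":0,"wy":0,"wz":0,"grip":0.4},{"dx":0,"dy":0,"dz":0,"wx":0,"wy":0,"wz":0,"grip":0.6},{"dx":0,"dy":0,"dz":0,"wx":0,"wy":0,"wz":0,"grip":1},{"dx":0,"dy":0,"dz":0,"wx":0,"wy":0,"wz":0,"grip":1}]' 20;  python3 -m jog '[{"dx":0,"dy":0,"dz":0,"wx":0,"wy":0,"wz":0,"grip":1},{"dx":0,"dy":0,"dz":0,"wx":0,"wy":0,"wz":0,"grip":1},{"dx":0,"dy":0,"dz":0,"wx":0,"wy":0,"wz":0,"grip":1},{"dx":0,"dy":0,"dz":0,"wx":0,"wy":0,"wz":0,"grip":1},{"dx":0,"dy":0,"dz":0,"wx":0,"wy":0,"wz":0,"grip":1},{"dx":0,"dy":0,"dz":0,"wx":0,"wy":0,"wz":0,"grip":1}]'
```

```text
time_s: 21.4
ee_pos: [655.0, 18.3, 283.8]
ee_rot: [180.0, 0.0, 94.5]
force: [-0.4, 0.1, 0.9]
gripper_width: 31.0
time_s: 22.0
ee_pos: [655.3, 18.3, 283.5]
ee_rot: [179.9, 0.0, 94.5]
force: [3.9, 0.3, -0.7]
gripper_width: 19.8
```

```bash
python3 -m jog '[{"dx":-0.0089,"dy":-0.0007,"dz":0.0013,"wx":0,"wy":0,"wz":0,"grip":1},{"dx":-0.0089,"dy":-0.0007,"dz":0.0009,"wx":0,"wy":0,"wz":0,"grip":1},{"dx":-0.0089,"dy":-0.0007,"dz":0.0005,"wx":0,"wy":0,"wz":0,"grip":1},{"dx":-0.0089,"dy":-0.0007,"dz":0.0001,"wx":0,"wy":0,"wz":0,"grip":1},{"dx":0,"dy":0,"dz":0,"wx":0,"wy":0,"wz":0,"grip":1}]'
```

```text
time_s: 22.5
ee_pos: [620.4, 15.8, 288.0]
ee_rot: [179.6, -0.0, 94.5]
force: [6.4, 1.2, 4.4]
gripper_width: 19.7
```

```bash
python3 -m jog '[{"dx":-0.0179,"dy":-0.0013,"dz":-0.0012,"wx":0,"wy":0,"wz":0,"grip":1},{"dx":-0.0176,"dy":-0.0014,"dz":-0.003,"wx":0,"wy":0,"wz":0,"grip":1},{"dx":-0.0173,"dy":-0.0013,"dz":-0.0046,"wx":0,"wy":0,"wz":0,"grip":1},{"dx":-0.0167,"dy":-0.0013,"dz":-0.0063,"wx":0,"wy":0,"wz":0,"grip":1},{"dx":-0.0161,"dy":-0.0013,"dz":-0.0079,"wx":0,"wy":0,"wz":0,"grip":1},{"dx":-0.0152,"dy":-0.0011,"dz":-0.0094,"wx":0,"wy":0,"wz":0,"grip":1},{"dx":-0.0142,"dy":-0.0011,"dz":-0.0109,"wx":0,"wy":0,"wz":0,"grip":1},{"dx":0,"dy":0,"dz":0,"wx":0,"wy":0,"wz":0,"grip":1}]'; python3 -m jog '[{"dx":-0.0131,"dy":-0.001,"dz":-0.0121,"wx":0,"wy":0,"wz":0,"grip":1},{"dx":-0.0119,"dy":-0.0009,"dz":-0.0134,"wx":0,"wy":0,"wz":0,"grip":1},{"dx":-0.0106,"dy":-0.0009,"dz":-0.0145,"wx":0,"wy":0,"wz":0,"grip":1},{"dx":-0.009,"dy":-0.0007,"dz":-0.0154,"wx":0,"wy":0,"wz":0,"grip":1},{"dx":0,"dy":0,"dz":0,"wx":0,"wy":0,"wz":0,"grip":1}]'
```

```text
time_s: 23.3
ee_pos: [503.8, 7.2, 242.9]
ee_rot: [179.9, -0.1, 94.5]
force: [3.7, 2.6, 2.1]
gripper_width: 19.3
time_s: 23.8
ee_pos: [461.0, 4.0, 187.5]
ee_rot: [179.8, -0.1, 94.5]
force: [5.3, 4.1, 2.7]
gripper_width: 20.0
```

```bash
python3 -m jog '[{"dx":-0.0076,"dy":-0.0005,"dz":-0.0163,"wx":0,"wy":0,"wz":0,"grip":1},{"dx":-0.006,"dy":-0.0005,"dz":-0.0169,"wx":0,"wy":0,"wz":0,"grip":1},{"dx":-0.0043,"dy":-0.0003,"dz":-0.0174,"wx":0,"wy":0,"wz":0,"grip":1},{"dx":-0.0013,"dy":-0.0001,"dz":-0.0088,"wx":0,"wy":0,"wz":0,"grip":1},{"dx":-0.0012,"dy":-0.0001,"dz":-0.0088,"wx":0,"wy":0,"wz":0,"grip":1},{"dx":-0.0005,"dy":0,"dz":-0.009,"wx":0,"wy":0,"wz":0,"grip":1},{"dx":-0.0004,"dy":0,"dz":-0.006,"wx":0,"wy":0,"wz":0,"grip":1},{"dx":0,"dy":0,"dz":0,"wx":0,"wy":0,"wz":0,"grip":1}]'; python3 -m jog '[{"dx":0,"dy":0,"dz":-0.003,"wx":0,"wy":0,"wz":0,"grip":1},{"dx":0,"dy":0,"dz":-0.002,"wx":0,"wy":0,"wz":0,"grip":1},{"dx":0,"dy":0,"dz":0,"wx":0,"wy":0,"wz":0,"grip":1}]'
```

```text
time_s: 24.6
ee_pos: [439.0, 2.3, 104.8]
ee_rot: [-180.0, -0.1, 94.5]
force: [-1.0, 3.5, 6.6]
gripper_width: 19.6
time_s: 24.9
ee_pos: [438.8, 2.3, 100.1]
ee_rot: [-180.0, -0.1, 94.5]
force: [-0.6, 3.8, 6.4]
gripper_width: 19.5
```

```bash
python3 -m jog '[{"dx":0,"dy":0,"dz":-0.002,"wx":0,"wy":0,"wz":0,"grip":1},{"dx":0,"dy":0,"dz":0,"wx":0,"wy":0,"wz":0,"grip":1}]'; python3 -m jog '[{"dx":0,"dy":0,"dz":-0.002,"wx":0,"wy":0,"wz":0,"grip":1},{"dx":0,"dy":0,"dz":0,"wx":0,"wy":0,"wz":0,"grip":1}]'
```

```text
time_s: 25.1
ee_pos: [438.8, 2.3, 98.2]
ee_rot: [-180.0, -0.1, 94.5]
force: [0.5, 3.5, 6.5]
gripper_width: 19.2
time_s: 25.3
ee_pos: [438.7, 2.3, 96.2]
ee_rot: [-180.0, -0.1, 94.5]
force: [0.3, 3.3, 7.1]
gripper_width: 19.6
```

```bash
python3 - <<'E'
from h import *
f=env.grab_frame("side")
cv2.imwrite("pics/s2.png",cv2.resize(f[140:320,170:370],None,fx=3.3,fy=3.3,interpolation=cv2.INTER_CUBIC)[:,:,::-1])
c=env.get_calibration("side")
yaw=np.radians(4.4)
for y in(-105,105):
    print([ (proj(c,(532.6+x*np.cos(yaw)-y*np.sin(yaw),9.1+x*np.sin(yaw)+y*np.cos(yaw),z))-[170,140])*3.3 for x,z in((-95,120),(-94.7,126),(-94.7,110))])
E
```

```text
[array([227.73359808, 372.39726498]), array([227.51649782, 367.46761144]), array([229.0685368 , 380.41810361])]
[array([212.63963626, 202.91395364]), array([212.40111127, 198.06112756]), array([213.88811575, 210.84387723])]
```

View pics/s2.png

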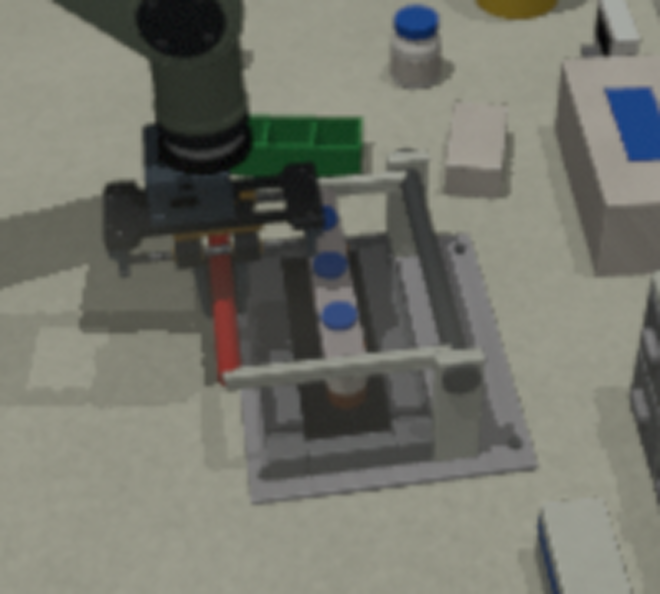

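The lever looks level, with the end of the handle near (230,375) as predicted, but there is no stop force yet. I'll press on gently until the force rises.

```bash
python3 -m jog '[{"dx":0,"dy":0,"dz":-0.002,"wx":0,"wy":0,"wz":0,"grip":1},{"dx":0,"dy":0,"dz":0,"wx":0,"wy":0,"wz":0,"grip":1}]' 45; python3 -m jog '[{"dx":0,"dy":0,"dz":-0.002,"wx":0,"wy":0,"wz":0,"grip":1},{"dx":0,"dy":0,"dz":0,"wx":0,"wy":0,"wz":0,"grip":1}]'; python3 -m jog '[{"dx":0,"dy":0,"dz":-0.002,"wx":0,"wy":0,"wz":0,"grip":1},{"dx":0,"dy":0,"dz":0,"wx":0,"wy":0,"wz":0,"grip":1}]'
```

```text
time_s: 25.55
ee_pos: [438.8, 2.3, 94.7]
ee_rot: [-180.0, -0.1, 94.5]
force: [-1.9, 3.6, 9.6]
gripper_width: 19.3
time_s: 25.75
ee_pos: [438.8, 2.3, 94.0]
ee_rot: [180.0, -0.1, 94.5]
force: [-4.8, 3.6, 21.5]
gripper_width: 19.0
time_s: 25.95
ee_pos: [438.8, 2.3, 93.3]
ee_rot: [180.0, -0.1, 94.5]
force: [-8.9, 2.8, 33.5]
gripper_width: 19.8
```

Firm stop: 33 N with the lever level. Now I'll ease it up along the arc at about 90 mm/s.

```bash
python3 -m jog '[{"dx":0,"dy":0,"dz":0.003,"wx":0,"wy":0,"wz":0,"grip":1},{"dx":0.0005,"dy":0,"dz":0.009,"wx":0,"wy":0,"wz":0,"grip":1},{"dx":0.0005,"dy":0,"dz":0.009,"wx":0,"wy":0,"wz":0,"grip":1},{"dx":0.0012,"dy":0.0001,"dz":0.0088,"wx":0,"wy":0,"wz":0,"grip":1},{"dx":0.0013,"dy":0.0001,"dz":0.0089,"wx":0,"wy":0,"wz":0,"grip":1},{"dx":0.0021,"dy":0.0001,"dz":0.0087,"wx":0,"wy":0,"wz":0,"grip":1},{"dx":0.0022,"dy":0.0002,"dz":0.0087,"wx":0,"wy":0,"wz":0,"grip":1},{"dx":0.003,"dy":0.0002,"dz":0.0085,"wx":0,"wy":0,"wz":0,"grip":1},{"dx":0.003,"dy":0.0003,"dz":0.0084,"wx":0,"wy":0,"wz":0,"grip":1}]' 35; python3 -m jog '[{"dx":0.0038,"dy":0.0002,"dz":0.0082,"wx":0,"wy":0,"wz":0,"grip":1},{"dx":0.0038,"dy":0.0003,"dz":0.0081,"wx":0,"wy":0,"wz":0,"grip":1},{"dx":0.0045,"dy":0.0003,"dz":0.0077,"wx":0,"wy":0,"wz":0,"grip":1},{"dx":0.0045,"dy":0.0004,"dz":0.0077,"wx":0,"wy":0,"wz":0,"grip":1},{"dx":0.0053,"dy":0.0004,"dz":0.0073,"wx":0,"wy":0,"wz":0,"grip":1},{"dx":0.0053,"dy":0.0005,"dz":0.0072,"wx":0,"wy":0,"wz":0,"grip":1},{"dx":0.0059,"dy":0.0004,"dz":0.0067,"wx":0,"wy":0,"wz":0,"grip":1},{"dx":0.006,"dy":0.0005,"dz":0.0067,"wx":0,"wy":0,"wz":0,"grip":1}]'
```

```text
time_s: 26.85
ee_pos: [453.3, 3.3, 162.9]
ee_rot: [179.9, -0.1, 94.5]
force: [6.7, 3.5, -1.4]
gripper_width: 19.5
time_s: 27.65
ee_pos: [494.8, 6.3, 220.8]
ee_rot: [179.7, -0.0, 94.5]
force: [13.9, 3.8, -12.5]
gripper_width: 19.4
```

```bash
python3 -m jog '[{"dx":0.0075,"dy":0.0005,"dz":0.0051,"wx":0,"wy":0,"wz":0,"grip":1},{"dx":0.0075,"dy":0.0005,"dz":0.0051,"wx":0,"wy":0,"wz":0,"grip":1},{"dx":0.0071,"dy":0.0005,"dz":0.0055,"wx":0,"wy":0,"wz":0,"grip":1},{"dx":0.0071,"dy":0.0006,"dz":0.0054,"wx":0,"wy":0,"wz":0,"grip":1},{"dx":0.0076,"dy":0.0005,"dz":0.0047,"wx":0,"wy":0,"wz":0,"grip":1},{"dx":0.0076,"dy":0.0006,"dz":0.0047,"wx":0,"wy":0,"wz":0,"grip":1},{"dx":0.008,"dy":0.0006,"dz":0.004,"wx":0,"wy":0,"wz":0,"grip":1},{"dx":0.0081,"dy":0.0007,"dz":0.0039,"wx":0,"wy":0,"wz":0,"grip":1}]'
```

```text
time_s: 28.45
ee_pos: [552.3, 10.1, 260.9]
ee_rot: [180.0, 0.0, 94.5]
force: [1.0, 2.0, -0.6]
gripper_width: 19.2
```

```bash
python3 -m jog '[{"dx":0.0083,"dy":0.0006,"dz":0.0032,"wx":0,"wy":0,"wz":0,"grip":1},{"dx":0.0084,"dy":0.0007,"dz":0.0031,"wx":0,"wy":0,"wz":0,"grip":1},{"dx":0.0086,"dy":0.0006,"dz":0.0023,"wx":0,"wy":0,"wz":0,"grip":1},{"dx":0.0087,"dy":0.0007,"dz":0.0023,"wx":0,"wy":0,"wz":0,"grip":1},{"dx":0.0088,"dy":0.0007,"dz":0.0015,"wx":0,"wy":0,"wz":0,"grip":1}]';python3 -m jog '[{"dx":0.0088,"dy":0.0007,"dz":0.0015,"wx":0,"wy":0,"wz":0,"grip":1},{"dx":0.009,"dy":0.0006,"dz":0.0006,"wx":0,"wy":0,"wz":0,"grip":1},{"dx":0.0089,"dy":0.0007,"dz":0.0006,"wx":0,"wy":0,"wz":0,"grip":1},{"dx":0.0089,"dy":0.0007,"dz":-0.0003,"wx":0,"wy":0,"wz":0,"grip":1},{"dx":0.0089,"dy":0.0007,"dz":-0.0003,"wx":0,"wy":0,"wz":0,"grip":1},{"dx":0.006,"dy":0.0005,"dz":-0.0008,"wx":0,"wy":0,"wz":0,"grip":1},{"dx":0,"dy":0,"dz":0,"wx":0,"wy":0,"wz":0,"grip":1}]'
```

```text
time_s: 28.95
ee_pos: [595.3, 13.1, 272.7]
ee_rot: [-180.0, 0.1, 94.5]
force: [1.9, -0.2, -1.8]
gripper_width: 19.1
time_s: 29.65
ee_pos: [647.0, 16.8, 274.4]
ee_rot: [179.8, 0.1, 94.5]
force: [3.5, -3.3, 2.4]
gripper_width: 19.3
```

```bash
python3 -m jog '[{"dx":0.003,"dy":0.0003,"dz":-0.0005,"wx":0,"wy":0,"wz":0,"grip":1},{"dx":0.003,"dy":0.0003,"dz":-0.0005,"wx":0,"wy":0,"wz":0,"grip":1},{"dx":0,"dy":0,"dz":0,"wx":0,"wy":0,"wz":0,"grip":1}]';python3 -m jog '[{"dx":0.002,"dy":0.0002,"dz":0,"wx":0,"wy":0,"wz":0,"grip":1},{"dx":0.002,"dy":0,"dz":0,"wx":0,"wy":0,"wz":0,"grip":1},{"dx":0,"dy":0,"dz":0,"wx":0,"wy":0,"wz":0,"grip":1}]'
```

```text
time_s: 29.95
ee_pos: [652.2, 17.2, 273.4]
ee_rot: [179.9, 0.1, 94.5]
force: [3.5, -4.5, 2.0]
gripper_width: 19.2
time_s: 30.25
ee_pos: [655.3, 17.5, 272.7]
ee_rot: [-180.0, 0.1, 94.5]
force: [2.2, -3.5, 0.5]
gripper_width: 19.2
```

```bash
python3 -m jog '[{"dx":0.002,"dy":0,"dz":0,"wx":0,"wy":0,"wz":0,"grip":1},{"dx":0,"dy":0,"dz":0,"wx":0,"wy":0,"wz":0,"grip":1}]';python3 -m jog '[{"dx":0.001,"dy":0,"dz":0,"wx":0,"wy":0,"wz":0,"grip":1},{"dx":0.001,"dy":0,"dz":0,"wx":0,"wy":0,"wz":0,"grip":1},{"dx":0,"dy":0,"dz":0,"wx":0,"wy":0,"wz":0,"grip":1}]'
```

```text
time_s: 30.45
ee_pos: [655.4, 17.5, 272.7]
ee_rot: [-179.7, 0.1, 94.5]
force: [-2.7, -5.2, 2.4]
gripper_width: 19.0
time_s: 30.75
ee_pos: [655.5, 17.5, 272.7]
ee_rot: [-179.5, 0.0, 94.5]
force: [-6.0, -5.1, 3.9]
gripper_width: 19.4
```

```bash
python3 -m jog '[{"dx":-0.004,"dy":0,"dz":0,"wx":0,"wy":0,"wz":0,"grip":0.3},{"dx":0,"dy":0,"dz":0,"wx":0,"wy":0,"wz":0,"grip":-0.3},{"dx":0,"dy":0,"dz":0,"wx":0,"wy":0,"wz":0,"grip":-0.3},{"dx":0,"dy":0,"dz":0,"wx":0,"wy":0,"wz":0,"grip":-0.3},{"dx":0,"dy":0,"dz":0.02,"wx":0,"wy":0,"wz":0,"grip":-0.3},{"dx":0,"dy":0,"dz":0.03,"wx":0,"wy":0,"wz":0,"grip":-0.3},{"dx":0,"dy":0,"dz":0.03,"wx":0,"wy":0,"wz":0,"grip":-0.3},{"dx":-0.02,"dy":0,"dz":0.01,"wx":0,"wy":0,"wz":0,"grip":-0.3},{"dx":-0.03,"dy":0.01,"dz":0,"wx":0,"wy":0,"wz":0.12,"grip":-0.3},{"dx":-0.03,"dy":0.02,"dz":0,"wx":0,"wy":0,"wz":0.143,"grip":-0.3}]' 20
python3 -m jog '[{"dx":-0.02,"dy":0.03,"dz":0,"wx":0,"wy":0,"wz":0.145,"grip":-0.3},{"dx":-0.02,"dy":0.035,"dz":0,"wx":0,"wy":0,"wz":0.145,"grip":-0.3},{"dx":0,"dy":0.04,"dz":0,"wx":0,"wy":0,"wz":0.145,"grip":-0.3},{"dx":0,"dy":0.04,"dz":0,"wx":0,"wy":0,"wz":0.145,"grip":-0.3},{"dx":0,"dy":0.04,"dz":0,"wx":0,"wy":0,"wz":0.145,"grip":-0.3},{"dx":0,"dy":0.02,"dz":-0.01,"wx":0,"wy":0,"wz":0.145,"grip":-0.3},{"dx":0,"dy":0,"dz":-0.02,"wx":0,"wy":0,"wz":0.145,"grip":-0.3},{"dx":0,"dy":0,"dz":0,"wx":0,"wy":0,"wz":0.145,"grip":-0.3},{"dx":0,"dy":0,"dz":0,"wx":0,"wy":0,"wz":0.143,"grip":-0.3},{"dx":0,"dy":0,"dz":0,"wx":0,"wy":0,"wz":0,"grip":-0.3}]'
python3 - <<'E'
from h import *
import pickle
c=env.get_calibration("wrist"); f=env.grab_frame("wrist");t=env.grab_frame("top");ct=env.get_calibration("top")
pickle.dump((c,f,ct,t),open("w5.pkl","wb")); cv2.imwrite("pics/w5.png",f[:,:,::-1])
E
```

```text
time_s: 31.75
ee_pos: [574.7, 48.0, 363.2]
ee_rot: [179.9, 0.0, 109.8]
force: [-0.9, 1.3, -0.3]
gripper_width: 59.1
time_s: 32.75
ee_pos: [535.0, 253.7, 332.8]
ee_rot: [180.0, -0.0, -175.7]
force: [-0.1, -0.5, -0.1]
gripper_width: 59.1
```

View pics/w5.png

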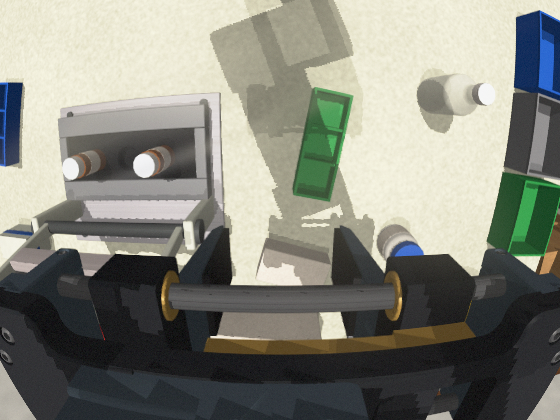

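The green tray's rim corners are at (316,87), (353,95), (331,200) and (293,193). The seated caps are at (145,165) and (74,167), and the lever is up.

```bash
python3 - <<'E'
from h import *
import pickle
c,f,ct,t=pickle.load(open("w5.pkl","rb"))
P=np.array([pt(c,p,42,True)[:2] for p in [(316,87),(353,95),(331,200),(293,193)]]);print(P.round(),P.mean(0))
e=P[2]+P[3]-P[0]-P[1];e/=np.linalg.norm(e);print("yaw",np.degrees(np.arctan2(e[1],e[0])))
for k in(-52,0,52):print(k,(P.mean(0)+k*e).round(1))
g=max((b for b in blobs(hue(hsv(f)[:,:420],50,85,80))),key=cv2.contourArea);r=cv2.minAreaRect(g);print(r[0],pt(c,r[0],42,True))
h=hsv(t);m=hue(h,50,80);m[:,:175]=0;bs=blobs(m,10);print("top",[pt(ct,cv2.minAreaRect(b)[0],42)[:2].round() for b in bs])
for p in((145,165),(74,167)):print("cap",pt(c,p,107,True))
E
```

```text
[[417. 294.]
 [422. 348.]
 [579. 332.]
 [573. 275.]] [497.80617139 312.27171037]
yaw -6.50857733047114
-52 [446.1 318.2]
0 [497.8 312.3]
52 [549.5 306.4]
(321.8438720703125, 144.39512634277344) [497.93039659 309.82590274  42.        ]
top [array([540., 301.])]
cap [531.57432615  75.06879012 107.        ]
cap [538.53825657 -42.57300581 107.        ]
```

```bash
python3 -m jog '[{"dx":-0.0025,"dy":-0.035,"dz":0,"wx":0,"wy":0,"wz":0,"grip":-0.5},{"dx":0,"dy":-0.037,"dz":0,"wx":0,"wy":0,"wz":0,"grip":-0.5},{"dx":0,"dy":-0.037,"dz":0,"wx":0,"wy":0,"wz":0,"grip":-0.5},{"dx":0,"dy":-0.037,"dz":-0.02,"wx":0,"wy":0,"wz":0,"grip":-0.5},{"dx":0,"dy":-0.0355,"dz":-0.02,"wx":0,"wy":0,"wz":0,"grip":-0.5},{"dx":0,"dy":0,"dz":-0.04,"wx":0,"wy":0,"wz":0,"grip":-0.5},{"dx":0,"dy":0,"dz":-0.04,"wx":0,"wy":0,"wz":0,"grip":-0.5},{"dx":0,"dy":0,"dz":-0.03,"wx":0,"wy":0,"wz":0,"grip":-0.5},{"dx":0,"dy":0,"dz":0,"wx":0,"wy":0,"wz":0,"grip":-0.5}]'
python3 -m jog '[{"dx":0,"dy":0,"dz":-0.03,"wx":0,"wy":0,"wz":0,"grip":-0.5},{"dx":0,"dy":0,"dz":-0.03,"wx":0,"wy":0,"wz":0,"grip":-0.5},{"dx":0,"dy":0,"dz":-0.03,"wx":0,"wy":0,"wz":0,"grip":-0.5},{"dx":0,"dy":0,"dz":-0.02,"wx":0,"wy":0,"wz":0,"grip":-0.5},{"dx":0,"dy":0,"dz":-0.012,"wx":0,"wy":0,"wz":0,"grip":-0.5},{"dx":0,"dy":0,"dz":0,"wx":0,"wy":0,"wz":0,"grip":-0.5}]'
```

```text
time_s: 33.75
ee_pos: [529.7, 71.2, 179.3]
ee_rot: [-180.0, -0.5, -175.9]
force: [-0.2, -0.2, 0.0]
gripper_width: 68.4
time_s: 34.35
ee_pos: [532.8, 71.8, 61.0]
ee_rot: [180.0, -0.0, -175.8]
force: [0.5, -0.6, -1.0]
gripper_width: 68.5
```

```bash
python3 -m jog '[{"dx":0,"dy":0.0003,"dz":0,"wx":0,"wy":0,"wz":0,"grip":0.3},{"dx":0,"dy":0,"dz":0,"wx":0,"wy":0,"wz":0,"grip":0.6},{"dx":0,"dy":0,"dz":0,"wx":0,"wy":0,"wz":0,"grip":1},{"dx":0,"dy":0,"dz":0,"wx":0,"wy":0,"wz":0,"grip":1},{"dx":0,"dy":0,"dz":0,"wx":0,"wy":0,"wz":0,"grip":1},{"dx":0,"dy":0,"dz":0,"wx":0,"wy":0,"wz":0,"grip":1},{"dx":0,"dy":0,"dz":0,"wx":0,"wy":0,"wz":0,"grip":1},{"dx":0,"dy":0,"dz":0.005,"wx":0,"wy":0,"wz":0,"grip":1},{"dx":0,"dy":0,"dz":0.01,"wx":0,"wy":0,"wz":0,"grip":1},{"dx":0,"dy":0,"dz":0.01,"wx":0,"wy":0,"wz":0,"grip":1}]' 15
python3 -m jog '[{"dx":0,"dy":0,"dz":0.03,"wx":0,"wy":0,"wz":0,"grip":1},{"dx":0,"dy":0,"dz":0.04,"wx":0,"wy":0,"wz":0,"grip":1},{"dx":0,"dy":0,"dz":0.04,"wx":0,"wy":0,"wz":0,"grip":1},{"dx":0,"dy":0,"dz":0.02,"wx":0,"wy":0,"wz":0,"grip":1},{"dx":-0.01,"dy":0.03,"dz":0,"wx":0,"wy":0,"wz":0,"grip":1},{"dx":-0.015,"dy":0.035,"dz":0,"wx":0,"wy":0,"wz":0,"grip":1},{"dx":-0.015,"dy":0.035,"dz":0,"wx":0,"wy":0,"wz":0,"grip":1},{"dx":-0.015,"dy":0.035,"dz":0,"wx":0,"wy":0,"wz":0,"grip":1},{"dx":0,"dy":0.015,"dz":0,"wx":0,"wy":0,"wz":0,"grip":1},{"dx":0,"dy":0,"dz":0,"wx":0,"wy":0,"wz":0,"grip":1}]'
python3 - <<'E'
from h import *
import pickle
print(env.state()["ee_pos"])
c=env.get_calibration("wrist"); f=env.grab_frame("wrist");t=env.grab_frame("top");ct=env.get_calibration("top")
pickle.dump((c,f,ct,t),open("w6.pkl","wb"));
cv2.imwrite("pics/w6.png",f[:,:,::-1])
E
```

```text
time_s: 35.35
ee_pos: [532.2, 72.0, 86.5]
ee_rot: [180.0, -0.1, -175.8]
force: [0.7, 0.0, -1.6]
gripper_width: 35.3
time_s: 36.35
ee_pos: [477.4, 223.6, 216.6]
ee_rot: [180.0, 0.0, -175.6]
force: [0.3, -0.4, -0.9]
gripper_width: 35.4
[477.42417942 223.57935429 216.60465978]
```

View pics/w6.png

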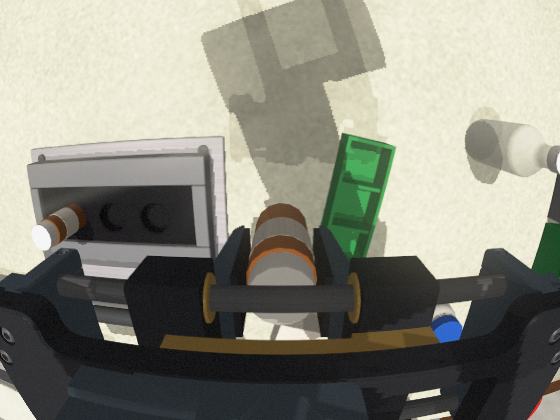

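The bottle is held upright. The green tray's near corners are at (344,133) and (396,147).

```bash
python3 - <<'E'
from h import *
import pickle
c,f,ct,t=pickle.load(open("w6.pkl","rb"))
for p in((344,133),(396,147)):print(pt(c,p,42,True))
h=hsv(t);m=hue(h,50,80);m[:,:175]=0;print("top",[pt(ct,cv2.minAreaRect(b)[0],42)[:2].round() for b in blobs(m,10)])
E
```

```text
[414.38933913 286.667425    42.        ]
[422.99363542 347.70603408  42.        ]
top [array([444., 306.])]
```

```bash
python3 -m jog '[{"dx":-0.01,"dy":0.03,"dz":0,"wx":0,"wy":0,"wz":0,"grip":1},{"dx":-0.011,"dy":0.032,"dz":0,"wx":0,"wy":0,"wz":0,"grip":1},{"dx":-0.01,"dy":0.03,"dz":0,"wx":0,"wy":0,"wz":0,"grip":1},{"dx":0,"dy":0,"dz":-0.03,"wx":0,"wy":0,"wz":0,"grip":1},{"dx":0,"dy":0,"dz":-0.04,"wx":0,"wy":0,"wz":0,"grip":1},{"dx":0,"dy":0,"dz":-0.03,"wx":0,"wy":0,"wz":0,"grip":1},{"dx":0,"dy":0,"dz":0,"wx":0,"wy":0,"wz":0,"grip":1},{"dx":0,"dy":0,"dz":0,"wx":0,"wy":0,"wz":0,"grip":1}]'
python3 -m jog '[{"dx":0,"dy":0,"dz":-0.02,"wx":0,"wy":0,"wz":0,"grip":1},{"dx":0,"dy":0,"dz":-0.01,"wx":0,"wy":0,"wz":0,"grip":1},{"dx":0,"dy":0,"dz":-0.01,"wx":0,"wy":0,"wz":0,"grip":1},{"dx":0,"dy":0,"dz":-0.01,"wx":0,"wy":0,"wz":0,"grip":1},{"dx":0,"dy":0,"dz":-0.006,"wx":0,"wy":0,"wz":0,"grip":1},{"dx":0,"dy":0,"dz":0,"wx":0,"wy":0,"wz":0,"grip":1}]'
```

```text
time_s: 37.25
ee_pos: [447.5, 313.3, 116.5]
ee_rot: [-180.0, 0.0, -175.8]
force: [-0.1, -0.0, -0.4]
gripper_width: 35.3
time_s: 37.85
ee_pos: [446.2, 313.7, 59.4]
ee_rot: [-180.0, -0.1, -175.7]
force: [-0.0, -0.2, -1.0]
gripper_width: 35.6
```

```bash
python3 -m jog '[{"dx":0,"dy":0.0008,"dz":-0.003,"wx":0,"wy":0,"wz":0,"grip":1},{"dx":0,"dy":0,"dz":-0.002,"wx":0,"wy":0,"wz":0,"grip":1},{"dx":0,"dy":0,"dz":0,"wx":0,"wy":0,"wz":0,"grip":1}]';python3 -m jog '[{"dx":0,"dy":0,"dz":-0.0015,"wx":0,"wy":0,"wz":0,"grip":1},{"dx":0,"dy":0,"dz":0,"wx":0,"wy":0,"wz":0,"grip":1}]'
```

```text
time_s: 38.15
ee_pos: [446.5, 314.9, 55.0]
ee_rot: [180.0, -0.0, -175.7]
force: [-1.6, -0.1, -2.4]
gripper_width: 35.4
time_s: 38.35
ee_pos: [446.7, 315.0, 53.7]
ee_rot: [180.0, 0.0, -175.7]
force: [-0.1, -0.3, -1.4]
gripper_width: 35.2
```

```bash
python3 -m jog '[{"dx":0,"dy":0,"dz":-0.001,"wx":0,"wy":0,"wz":0,"grip":1},{"dx":0,"dy":0,"dz":-0.0005,"wx":0,"wy":0,"wz":0,"grip":1},{"dx":0,"dy":0,"dz":0,"wx":0,"wy":0,"wz":0,"grip":1}]'
```

```text
time_s: 38.65
ee_pos: [446.9, 315.0, 53.6]
ee_rot: [180.0, 0.1, -175.7]
force: [-1.8, -1.9, 8.7]
gripper_width: 35.4
```

```bash
python3 -m jog '[{"dx":0,"dy":0,"dz":0.001,"wx":0,"wy":0,"wz":0,"grip":0.4},{"dx":0,"dy":0,"dz":0,"wx":0,"wy":0,"wz":0,"grip":0},{"dx":0,"dy":0,"dz":0,"wx":0,"wy":0,"wz":0,"grip":-0.5},{"dx":0,"dy":0,"dz":0,"wx":0,"wy":0,"wz":0,"grip":-0.5},{"dx":0,"dy":0,"dz":0.02,"wx":0,"wy":0,"wz":0,"grip":-0.5},{"dx":0,"dy":0,"dz":0.03,"wx":0,"wy":0,"wz":0,"grip":-0.5},{"dx":0,"dy":0,"dz":0.04,"wx":0,"wy":0,"wz":0,"grip":-0.5},{"dx":0,"dy":0,"dz":0.04,"wx":0,"wy":0,"wz":0,"grip":-0.5},{"dx":0.009,"dy":-0.03,"dz":0.03,"wx":0,"wy":0,"wz":0,"grip":-0.5},{"dx":0.009,"dy":-0.034,"dz":0,"wx":0,"wy":0,"wz":0,"grip":-0.5}]'
python3 -m jog '[{"dx":0.009,"dy":-0.034,"dz":0,"wx":0,"wy":0,"wz":0,"grip":-0.5},{"dx":0.009,"dy":-0.034,"dz":0,"wx":0,"wy":0,"wz":0,"grip":-0.5},{"dx":0.009,"dy":-0.034,"dz":0,"wx":0,"wy":0,"wz":0,"grip":-0.5},{"dx":0.009,"dy":-0.034,"dz":0,"wx":0,"wy":0,"wz":0,"grip":-0.5},{"dx":0.009,"dy":-0.034,"dz":0,"wx":0,"wy":0,"wz":0,"grip":-0.5},{"dx":0.009,"dy":-0.034,"dz":0,"wx":0,"wy":0,"wz":0,"grip":-0.5},{"dx":0.009,"dy":-0.034,"dz":0,"wx":0,"wy":0,"wz":0,"grip":-0.5},{"dx":0.009,"dy":-0.034,"dz":0,"wx":0,"wy":0,"wz":0,"grip":-0.5},{"dx":0.0055,"dy":-0.03,"dz":0,"wx":0,"wy":0,"wz":0,"grip":-0.5},{"dx":0,"dy":0,"dz":0,"wx":0,"wy":0,"wz":0,"grip":-0.5}]'
python3 -m jog '[{"dx":0,"dy":0,"dz":-0.03,"wx":0,"wy":0,"wz":0,"grip":-0.5},{"dx":0,"dy":0,"dz":-0.04,"wx":0,"wy":0,"wz":0,"grip":-0.5},{"dx":0,"dy":0,"dz":-0.02,"wx":0,"wy":0,"wz":0,"grip":-0.5},{"dx":0,"dy":0,"dz":0,"wx":0,"wy":0,"wz":0,"grip":-0.5}]'
```

```text
time_s: 39.65
ee_pos: [467.1, 252.1, 217.7]
ee_rot: [179.8, 0.5, -175.6]
force: [0.2, 0.0, -0.4]
gripper_width: 68.6
time_s: 40.65
ee_pos: [542.6, -54.3, 212.7]
ee_rot: [-179.9, -0.0, -176.0]
force: [0.4, 1.3, 0.1]
gripper_width: 68.3
time_s: 41.05
ee_pos: [539.5, -50.2, 120.0]
ee_rot: [179.9, -0.4, -175.7]
force: [0.5, 0.1, 0.1]
gripper_width: 68.5
```

```bash
python3 -m jog '[{"dx":0,"dy":0,"dz":-0.02,"wx":0,"wy":0,"wz":0,"grip":-0.5},{"dx":0,"dy":0,"dz":-0.02,"wx":0,"wy":0,"wz":0,"grip":-0.5},{"dx":0,"dy":0,"dz":-0.015,"wx":0,"wy":0,"wz":0,"grip":-0.5},{"dx":0,"dy":0,"dz":0,"wx":0,"wy":0,"wz":0,"grip":-0.5},{"dx":0,"dy":0,"dz":0,"wx":0,"wy":0,"wz":0,"grip":-0.5}]'
```

```text
time_s: 41.55
ee_pos: [543.0, -50.9, 69.3]
ee_rot: [-180.0, 0.1, -175.7]
force: [0.5, 0.2, 0.4]
gripper_width: 68.4
```

```bash
python3 -m jog '[{"dx":-0.0005,"dy":0,"dz":-0.008,"wx":0,"wy":0,"wz":0,"grip":0},{"dx":0,"dy":0,"dz":0,"wx":0,"wy":0,"wz":0,"grip":0.5},{"dx":0,"dy":0,"dz":0,"wx":0,"wy":0,"wz":0,"grip":1},{"dx":0,"dy":0,"dz":0,"wx":0,"wy":0,"wz":0,"grip":1},{"dx":0,"dy":0,"dz":0,"wx":0,"wy":0,"wz":0,"grip":1},{"dx":0,"dy":0,"dz":0,"wx":0,"wy":0,"wz":0,"grip":1},{"dx":0,"dy":0,"dz":0,"wx":0,"wy":0,"wz":0,"grip":1},{"dx":0,"dy":0,"dz":0.005,"wx":0,"wy":0,"wz":0,"grip":1},{"dx":0,"dy":0,"dz":0.01,"wx":0,"wy":0,"wz":0,"grip":1},{"dx":0,"dy":0,"dz":0.01,"wx":0,"wy":0,"wz":0,"grip":1}]' 15
python3 -m jog '[{"dx":0,"dy":0,"dz":0.03,"wx":0,"wy":0,"wz":0,"grip":1},{"dx":0,"dy":0,"dz":0.04,"wx":0,"wy":0,"wz":0,"grip":1},{"dx":0,"dy":0,"dz":0.04,"wx":0,"wy":0,"wz":0,"grip":1},{"dx":-0.009,"dy":0.03,"dz":0.02,"wx":0,"wy":0,"wz":0,"grip":1},{"dx":-0.009,"dy":0.034,"dz":0.01,"wx":0,"wy":0,"wz":0,"grip":1},{"dx":-0.005,"dy":0.034,"dz":0,"wx":0,"wy":0,"wz":0,"grip":1},{"dx":-0.005,"dy":0.034,"dz":0,"wx":0,"wy":0,"wz":0,"grip":1},{"dx":-0.005,"dy":0.034,"dz":0,"wx":0,"wy":0,"wz":0,"grip":1},{"dx":-0.005,"dy":0.034,"dz":0,"wx":0,"wy":0,"wz":0,"grip":1},{"dx":0,"dy":0.034,"dz":0,"wx":0,"wy":0,"wz":0,"grip":1}]'
python3 -m jog '[{"dx":0,"dy":0.03,"dz":0,"wx":0,"wy":0,"wz":0,"grip":1},{"dx":0,"dy":0,"dz":0,"wx":0,"wy":0,"wz":0,"grip":1},{"dx":0,"dy":0,"dz":0,"wx":0,"wy":0,"wz":0,"grip":1}]'
python3 - <<'E'
from h import *
import pickle
c=env.get_calibration("wrist"); f=env.grab_frame("wrist")
pickle.dump((c,f),open("w7.pkl","wb"));
cv2.imwrite("pics/w7.png",f[:,:,::-1])
E
```

```text
time_s: 42.55
ee_pos: [541.3, -51.1, 85.8]
ee_rot: [180.0, -0.0, -175.8]
force: [-0.2, 0.8, -1.6]
gripper_width: 35.8
time_s: 43.55
ee_pos: [502.3, 184.1, 226.1]
ee_rot: [180.0, -0.0, -175.7]
force: [-0.0, 0.6, -1.4]
gripper_width: 35.5
time_s: 43.85
ee_pos: [503.1, 212.9, 225.5]
ee_rot: [-180.0, -0.0, -175.7]
force: [0.0, 0.5, 0.1]
gripper_width: 35.8
```

View pics/w7.png

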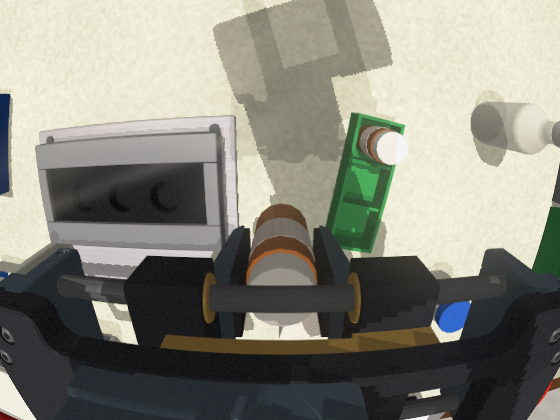

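```bash
python3 - <<'E'
from h import *
import pickle
c,f=pickle.load(open("w7.pkl","rb"))
P=np.array([pt(c,p,42,True)[:2] for p in [(354,112),(405,125),(376,251),(326,241)]]);print(P.round(),P.mean(0))
e=P[2]+P[3]-P[0]-P[1];print(np.linalg.norm(e)/2);e/=np.linalg.norm(e)
for k in(-52,0,52):print(k,(P.mean(0)+k*e).round(1))
print("cap",pt(c,(391,147),99,True))
E
```

```text
[[416. 287.]
 [423. 348.]
 [578. 337.]
 [569. 272.]] [496.50554767 310.78411635]
154.57656999213918
-52 [444.7 315.2]
0 [496.5 310.8]
52 [548.3 306.4]
cap [445.37147325 313.76821984  99.        ]
```

```bash
python3 -m jog '[{"dx":0.015,"dy":0.03,"dz":0,"wx":0,"wy":0,"wz":0,"grip":1},{"dx":0.016,"dy":0.033,"dz":0,"wx":0,"wy":0,"wz":0,"grip":1},{"dx":0.015,"dy":0.03,"dz":0,"wx":0,"wy":0,"wz":0,"grip":1},{"dx":0,"dy":0,"dz":-0.03,"wx":0,"wy":0,"wz":0,"grip":1},{"dx":0,"dy":0,"dz":-0.04,"wx":0,"wy":0,"wz":0,"grip":1},{"dx":0,"dy":0,"dz":-0.04,"wx":0,"wy":0,"wz":0,"grip":1},{"dx":0,"dy":0,"dz":0,"wx":0,"wy":0,"wz":0,"grip":1},{"dx":0,"dy":0,"dz":0,"wx":0,"wy":0,"wz":0,"grip":1}]'
python3 -m jog '[{"dx":0,"dy":0,"dz":-0.02,"wx":0,"wy":0,"wz":0,"grip":1},{"dx":0,"dy":0,"dz":-0.01,"wx":0,"wy":0,"wz":0,"grip":1},{"dx":0,"dy":0,"dz":-0.01,"wx":0,"wy":0,"wz":0,"grip":1},{"dx":0,"dy":0,"dz":-0.01,"wx":0,"wy":0,"wz":0,"grip":1},{"dx":0,"dy":0,"dz":-0.006,"wx":0,"wy":0,"wz":0,"grip":1},{"dx":0,"dy":0,"dz":0,"wx":0,"wy":0,"wz":0,"grip":1}]'
```

```text
time_s: 44.7
ee_pos: [550.0, 304.9, 115.7]
ee_rot: [-180.0, -0.0, -175.8]
force: [0.9, 0.1, -0.9]
gripper_width: 35.5
time_s: 45.3
ee_pos: [549.1, 305.6, 58.3]
ee_rot: [-180.0, -0.1, -175.7]
force: [-1.4, 0.2, -0.7]
gripper_width: 35.6
```

```bash
python3 -m jog '[{"dx":0,"dy":0,"dz":-0.003,"wx":0,"wy":0,"wz":0,"grip":1},{"dx":0,"dy":0,"dz":-0.001,"wx":0,"wy":0,"wz":0,"grip":1},{"dx":0,"dy":0,"dz":0,"wx":0,"wy":0,"wz":0,"grip":1}]';python3 -m jog '[{"dx":0,"dy":0,"dz":-0.001,"wx":0,"wy":0,"wz":0,"grip":1},{"dx":0,"dy":0,"dz":-0.001,"wx":0,"wy":0,"wz":0,"grip":1},{"dx":0,"dy":0,"dz":0,"wx":0,"wy":0,"wz":0,"grip":1}]'
```

```text
time_s: 45.6
ee_pos: [549.6, 305.9, 55.2]
ee_rot: [180.0, 0.0, -175.7]
force: [-0.5, 0.1, -0.9]
gripper_width: 35.4
time_s: 45.9
ee_pos: [549.5, 305.8, 53.0]
ee_rot: [180.0, -0.0, -175.7]
force: [0.1, 0.7, -1.1]
gripper_width: 35.7
```

```bash
python3 -m jog '[{"dx":0,"dy":0,"dz":-0.001,"wx":0,"wy":0,"wz":0,"grip":1},{"dx":0,"dy":0,"dz":-0.001,"wx":0,"wy":0,"wz":0,"grip":1},{"dx":0,"dy":0,"dz":0,"wx":0,"wy":0,"wz":0,"grip":1}]'
```

```text
time_s: 46.2
ee_pos: [549.8, 305.9, 52.4]
ee_rot: [180.0, 0.1, -175.7]
force: [-0.9, -1.8, 5.4]
gripper_width: 35.5
```

Contact with the tray floor. I'll release, rise, back off towards the robot and check.

```bash
python3 -m jog '[{"dx":0,"dy":0,"dz":0.0005,"wx":0,"wy":0,"wz":0,"grip":0.4},{"dx":0,"dy":0,"dz":0,"wx":0,"wy":0,"wz":0,"grip":0},{"dx":0,"dy":0,"dz":0,"wx":0,"wy":0,"wz":0,"grip":-0.5},{"dx":0,"dy":0,"dz":0,"wx":0,"wy":0,"wz":0,"grip":-0.5},{"dx":0,"dy":0,"dz":0.02,"wx":0,"wy":0,"wz":0,"grip":-0.5},{"dx":0,"dy":0,"dz":0.03,"wx":0,"wy":0,"wz":0,"grip":-0.5},{"dx":0,"dy":0,"dz":0.04,"wx":0,"wy":0,"wz":0,"grip":-0.5},{"dx":0,"dy":0,"dz":0.04,"wx":0,"wy":0,"wz":0,"grip":-0.5},{"dx":0,"dy":0,"dz":0.04,"wx":0,"wy":0,"wz":0,"grip":-0.5},{"dx":0,"dy":0,"dz":0.04,"wx":0,"wy":0,"wz":0,"grip":-0.5}]'
python3 -m jog '[{"dx":-0.02,"dy":-0.03,"dz":0.02,"wx":0,"wy":0,"wz":0,"grip":-0.5},{"dx":-0.02,"dy":-0.035,"dz":0,"wx":0,"wy":0,"wz":0,"grip":-0.5},{"dx":-0.02,"dy":-0.035,"dz":0,"wx":0,"wy":0,"wz":0,"grip":-0.5},{"dx":-0.02,"dy":-0.035,"dz":0,"wx":0,"wy":0,"wz":0,"grip":-0.5},{"dx":-0.02,"dy":-0.035,"dz":0,"wx":0,"wy":0,"wz":0,"grip":-0.5},{"dx":-0.02,"dy":-0.035,"dz":0,"wx":0,"wy":0,"wz":0,"grip":-0.5},{"dx":-0.02,"dy":-0.035,"dz":0,"wx":0,"wy":0,"wz":0,"grip":-0.5},{"dx":-0.02,"dy":-0.035,"dz":0,"wx":0,"wy":0,"wz":0,"grip":-0.5},{"dx":0,"dy":0,"dz":0,"wx":0,"wy":0,"wz":0,"grip":-0.5},{"dx":0,"dy":0,"dz":0,"wx":0,"wy":0,"wz":0,"grip":-0.5}]'
python3 - <<'E'
from h import *
a=env.grab_frame("side");b=env.grab_frame("top")
im=np.hstack([cv2.resize(a[140:420,150:400],(450,504)),cv2.resize(b[110:300,90:222],(350,504))])
cv2.imwrite("pics/fin.png",im[:,:,::-1])
E
```

```text
time_s: 47.2
ee_pos: [549.3, 305.7, 263.1]
ee_rot: [180.0, -0.0, -175.7]
force: [1.2, 0.6, -1.0]
gripper_width: 68.6
time_s: 48.2
ee_pos: [389.6, 30.6, 281.8]
ee_rot: [180.0, 0.1, -175.9]
force: [-0.2, -0.0, 0.3]
gripper_width: 68.6
```

View pics/fin.png

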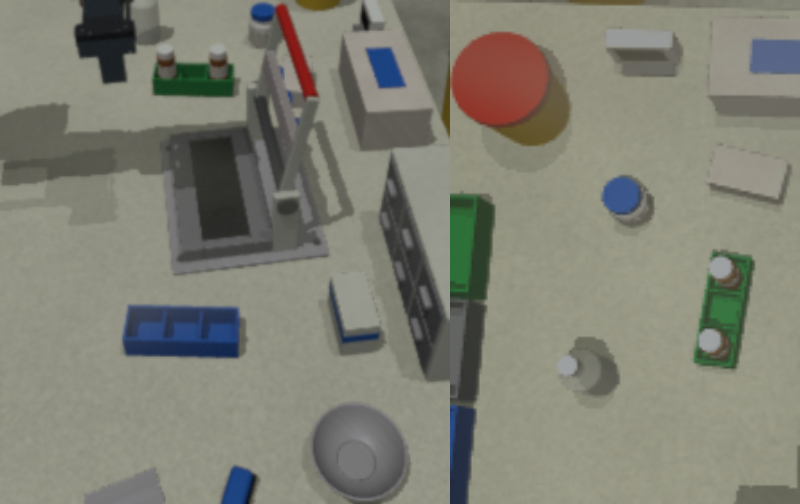

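Both bottles stand upright in the two end compartments of the green tray (side crop (165,62), (218,62); top crop (722,270), (712,343)). The press is empty with the lever up, and the bystanders are in place. Handing in.

```bash
python3 -c "
from workcell import env; print(env.job_done(), env.state()['time_s'])"
```

```text
the job is handed in; nothing more can be done
the job is handed in; nothing more can be done
```

The job is done and handed in, at about 48 s of the 210 s allowed. Two bottles were present. I seated each in an outer nest, pressed the caps on, eased the lever back up, and stood both in the end compartments of the green tray.

- **Seating:** both bottles went in at the nest positions I measured from the images, with no search needed. Each bottomed at about the seated height with 15–18 N of push.
- **Lever:** I stopped at a firm stop, 33 N with the lever level. I brought it back up gripped, at about 90 mm/s, to the upper stop before letting go.
- **Last pictures:** both bottles are upright in the green tray, the press is empty with the lever raised, and the blue tray and bystanders look undisturbed.

**Disagreements:**
- The handle slipped several mm in the 20 N grip during the pull. The stop was felt at a tool height about 7 mm below the one I had worked out, so I raised the grip to 45 N to confirm it.
- On the way up I was briefly off the lever's arc, with about 19 N of side load, and corrected it.

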